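# Hang the inspected boards on the rail and park the empty rack

## Task

Hang every board carrier standing in the slotted rack on the steel rail: hook each one on at the bare loading end and slide it along the rail, without lifting it off or over, to a black tape mark of its own, hook centred over the mark. Push the empty rack square and flush into the fence corner, ready for the next batch, and leave the other things on the bench where they are.

Things in the scene. Friction and masses are not known exactly. Their poses are not given: they have to be found in the camera images.
- rail: Fixed steel rail: round level bar 14 mm thick, 420 mm long, axis 225 mm above the bench, a 237 mm high post at each end. Origin on the bench under the bar's middle; y runs along the bar, x across it, away from the robot, z up. Four black tape bands 14 mm wide, flush on the bar, are the marks; the bare part between the -y post and the first band is the loading end.
- load_point (a point): Middle of the rail's bare loading end, on the bar's axis, 140 mm to the -y side of the rail's middle and 95 mm from mark1. The loading end reaches 50 mm either side of it.
- rack: Loose slotted plastic rack, black and grey, 110 (x) by 190 (y) by 50 mm high, 0.7 kg, flat upright sides; origin at the centre of its underside. Four slots along its x axis at y = -69, -23, 23, 69 mm, 88 mm long, 11 mm wide, floor 8 mm above the bench. Slides on the bench when pushed.
- rack_corner (a point): The rack's lower corner at its +x, -y end (x 55, y -95 mm in the rack's frame): the corner that belongs in the fence corner.
- fence: Fixed L of two aluminium bars 20 mm wide, 30 mm high. Origin on the bench at the inner corner. One bar runs along +y for 240 mm, its face at x = 0 looks to -x; the other along -x for 130 mm, its face at y = 0 looks to +y. The rack belongs at x < 0, y > 0, its x axis along the fence's x.
- mark1 (a point): Centre of black tape band 1, on the bar's axis, -45 mm along the rail's y axis (nearest the loading end; bands are 60 mm apart).
- mark2 (a point): Centre of black tape band 2, on the bar's axis, 15 mm along the rail's y axis.
- mark3 (a point): Centre of black tape band 3, on the bar's axis, 75 mm along the rail's y axis.
- mark4 (a point): Centre of black tape band 4, on the bar's axis, 135 mm along the rail's y axis.
- carrier1: Board carrier, 214 mm tall, 0.16 kg, upright in a rack slot at the start; absent in some runs. Origin at the centre of its underside, z up, x along the board, y across it. Framed green board 84 (x) by 8 (y) mm, z 0 to 96; above it a hook 14 mm thick (see its seat); on top a black gripping tab 24 (x) by 14 (y) mm, z 164 to 214. All carriers are alike.
- carrier1_seat (a point): On carrier1's centre line at z 150: lies on the rail's axis when the carrier hangs. Hook: stem at x -22 to -12 mm, V-roofed throat (x -12 to 12) that centres on the rail, tip at x 12 to 20 down to z 130. Mouth between board (z 96) and tip (z 130) opens to +x: with the carrier raised 37 mm over its hanging height the rail enters as the carrier moves +x; then lower it.
- carrier2: Board carrier, 214 mm tall, 0.16 kg, upright in a rack slot at the start; absent in some runs. Origin at the centre of its underside, z up, x along the board, y across it. Framed green board 84 (x) by 8 (y) mm, z 0 to 96; above it a hook 14 mm thick (see its seat); on top a black gripping tab 24 (x) by 14 (y) mm, z 164 to 214. All carriers are alike.
- carrier2_seat (a point): On carrier2's centre line at z 150: lies on the rail's axis when the carrier hangs. Hook: stem at x -22 to -12 mm, V-roofed throat (x -12 to 12) that centres on the rail, tip at x 12 to 20 down to z 130. Mouth between board (z 96) and tip (z 130) opens to +x: with the carrier raised 37 mm over its hanging height the rail enters as the carrier moves +x; then lower it.
- carrier3: Board carrier, 214 mm tall, 0.16 kg, upright in a rack slot at the start; absent in some runs. Origin at the centre of its underside, z up, x along the board, y across it. Framed green board 84 (x) by 8 (y) mm, z 0 to 96; above it a hook 14 mm thick (see its seat); on top a black gripping tab 24 (x) by 14 (y) mm, z 164 to 214. All carriers are alike.
- carrier3_seat (a point): On carrier3's centre line at z 150: lies on the rail's axis when the carrier hangs. Hook: stem at x -22 to -12 mm, V-roofed throat (x -12 to 12) that centres on the rail, tip at x 12 to 20 down to z 130. Mouth between board (z 96) and tip (z 130) opens to +x: with the carrier raised 37 mm over its hanging height the rail enters as the carrier moves +x; then lower it.
- carrier4: Board carrier, 214 mm tall, 0.16 kg, upright in a rack slot at the start; absent in some runs. Origin at the centre of its underside, z up, x along the board, y across it. Framed green board 84 (x) by 8 (y) mm, z 0 to 96; above it a hook 14 mm thick (see its seat); on top a black gripping tab 24 (x) by 14 (y) mm, z 164 to 214. All carriers are alike.
- carrier4_seat (a point): On carrier4's centre line at z 150: lies on the rail's axis when the carrier hangs. Hook: stem at x -22 to -12 mm, V-roofed throat (x -12 to 12) that centres on the rail, tip at x 12 to 20 down to z 130. Mouth between board (z 96) and tip (z 130) opens to +x: with the carrier raised 37 mm over its hanging height the rail enters as the carrier moves +x; then lower it.
- spool_a: Solder-wire spool, 54 mm diameter, 50 mm high; not part of the job, leave it where it is. Origin at the centre of its underside.
- meter: Yellow hand multimeter, 90 x 180 x 57 mm, lying flat; not part of the job, leave it where it is. Origin at the centre of its underside.
- cup: White plastic parts cup, 68 mm diameter, 60 mm high; not part of the job, leave it where it is. Origin at the centre of its underside.
- heatsink: Finned aluminium heat sink, 60 x 80 x 30 mm; not part of the job, leave it where it is. Origin at the centre of its underside.
Mind the look-alikes: they are no part of the job. Leave any red look-alike of the carrier4 alone.

How it is judged:
At the end, for the whole second after the job is handed in: Every carrier present hangs still and upright (within 0.2 rad) on the rail with its seat point within 15 mm of a mark, one carrier to a mark; the rack stands flat and still with its corner within 5 mm of the fence's inner corner and square to it within 0.03 rad; all released ((distance between carrier1_seat and mark1 below 0.015 m or distance between carrier1_seat and mark2 below 0.015 m or distance between carrier1_seat and mark3 below 0.015 m or distance between carrier1_seat and mark4 below 0.015 m) and angle between each of carrier1, carrier2, carrier3, carrier4's own z axis and vertical below 0.2 rad and linear speed of each of carrier1, carrier2, carrier3, carrier4 below 0.05 m/s and (distance between carrier2_seat and mark1 below 0.015 m or distance between carrier2_seat and mark2 below 0.015 m or distance between carrier2_seat and mark3 below 0.015 m or distance between carrier2_seat and mark4 below 0.015 m) and (distance between carrier3_seat and mark1 below 0.015 m or distance between carrier3_seat and mark2 below 0.015 m or distance between carrier3_seat and mark3 below 0.015 m or distance between carrier3_seat and mark4 below 0.015 m) and (distance between carrier4_seat and mark1 below 0.015 m or distance between carrier4_seat and mark2 below 0.015 m or distance between carrier4_seat and mark3 below 0.015 m or distance between carrier4_seat and mark4 below 0.015 m) and horizontal distance between rack_corner and fence below 0.005 m and angle between the x axis of rack and the x axis of fence, either way round below 0.03 rad and angle between rack's own z axis and vertical below 0.05 rad and linear speed of rack below 0.02 m/s); the robot touches nothing.
It fails at once if a carrier is set onto, lifted off or lifted over the rail beyond the loading end (where the marks are) instead of sliding along it ((y of carrier1_seat in the frame of rail between -0.075 and 0.21 m and x of carrier1_seat in the frame of rail between -0.025 and 0.025 m and z of carrier1_seat in the frame of rail above 0.245 m) or (y of carrier2_seat in the frame of rail between -0.075 and 0.21 m and x of carrier2_seat in the frame of rail between -0.025 and 0.025 m and z of carrier2_seat in the frame of rail above 0.245 m) or (y of carrier3_seat in the frame of rail between -0.075 and 0.21 m and x of carrier3_seat in the frame of rail between -0.025 and 0.025 m and z of carrier3_seat in the frame of rail above 0.245 m) or (y of carrier4_seat in the frame of rail between -0.075 and 0.21 m and x of carrier4_seat in the frame of rail between -0.025 and 0.025 m and z of carrier4_seat in the frame of rail above 0.245 m)).
It fails at once if a bystander is pushed more than 30 mm (distance of any of spool_a, meter, cup, heatsink from where it was at the start of the episode above 0.03 m).
Of carrier1, carrier2, carrier3, carrier4 only 3 to 4 are there at a start; the rules pass over those that are not, and their reading is None.
At some moment in a run one of rack may be knocked a few centimetres aside while the robot is not near it.
It also fails if it takes over 210 s, if anything falls off the work surface, if the arm or the gripper's body presses on something with over 40 N, if the wrist force passes 120 N, or if a joint passes its speed limit or range.

## Robot

A 7-joint arm with a two-finger parallel gripper is mounted at the origin on the work surface. World frame = base frame: x ahead of the robot, y to its left, z up, the work surface at z = 0. Lengths are in m, angles in rad, forces in N, time in s.
With the tool pointing down it reaches from about 0.425 to 0.8 m from the base axis. Payload 8.3 kg.
Tool frame: the origin (TCP) lies at the very end of the fingers, on their centre line; the grasp point (between the pads) lies 19 mm behind it; z points along the fingers, y is the line along which they close (so a half turn about z gives the same grasp; the last joint's range is limited). The gripper opens to 85 mm and grips with 20 to 120 N. Pads are 22 mm wide; open, the fingers measure 114 mm over their backs; the gripper's body (76 mm by 85 mm) begins 54 mm behind the grasp point. The pads swing forward as they close: fully open they stand 13 mm farther back than shut.
Start: joints at [-1.338, 0.383, 0.016, 1.37, -0.006, 1.388, -0.046], TCP at [0.182, 0.598, 0.231] pointing down, gripper open.
Joint ranges: [-2.95, 2.95], [-0.25, 2.06], [-1.52, 1.56], [0.18, 2.33], [-1.44, 4.58], [0.02, 2.06], [-3.01, 3.01]. Speed limits (rad/s): [2.39, 2.39, 3.01, 3.01, 3.14, 3.14, 3.14].

## Interface

Orientations are given as [roll, pitch, yaw] about the fixed x, y, z axes, in that order (R = Rz(yaw) Ry(pitch) Rx(roll)).
In Python, from station import monitor, capture, order gives the robot as it stands. The module is installed in compiled form; this text tells all that it offers.
- The arm moves only by the shell command python3 -m inch 'ROWS' [FORCE]. ROWS is JSON, a list that holds one entry, the list of rows, each a list of 7 numbers: the shift along the world's x, y, z normalised to -1 to 1, where 1 is 1000 mm, then the turn, a rotation vector about the world's x, y, z normalised to -1 to 1, where 1 is 0.1 rad, then the opening, from -1 (shut) to 1 (fully open). In form: [[[dx, dy, dz, ax, ay, az, jaw], ...]]. A call has 1 to 5 rows; each row shifts and turns the commanded pose from where the row before left it; what a row does not reach is not made up. A row lasts 1/12 s, in which the tool goes at most 41.7 mm and 7.16 degrees, less where a joint would pass 70% of its speed; a pose out of reach is approached as far as the arm can. A call with a number of a shift or a turn outside -1 to 1 is refused whole. A call with a gripper value outside its range is refused whole. The fingers move at their own pace and stop on an object; FORCE is the grip in N (left out, the last holds). Time passes only in rows, so rows that do not move let the fingers close. It gives the time, the measured TCP pose, the force, the opening and the grip force at its end, in the units of the state.
- monitor.sense(): the state, without advancing time (a new reading comes with each control period).
- capture(name): name is "scene" or "side" or "wrist"; returns a dict with "color" (480x640x3 uint8, red, green, blue), "fov_y" (degrees; the focal length in pixels is half the picture's height over the tangent of half this angle, whatever the lens; pixels are square), "cx", "cy" (the principal point, pixels), "xyz" and "orientation" of the camera in the world; the wrist camera has in their place "T_tool_cam" (4x4, takes a point from camera to tool coordinates, whose origin is the TCP and whose axes are the flange's). Camera axes: x right, y up, looking along -z (the intrinsics and any distortion apply to the point x, -y, -z); pixel columns grow to the right and rows downward; lengths in m; the calibration is good to about 2 mm. A picture is of the moment at which its call begins: read the wrist's pose just before it. There is no depth.
- order.sign_off(): hands the job in; it is judged then, once.
The state is a dict: "time_s": time; "joint_positions": joint angles; "qd": joint speeds; "effort": joint torques, N m; "eef_pos": TCP position; "ee_rot": TCP orientation; "ft_force": force on the tool from outside, world axes, zero at the start; "wrist_torque": the same for the moment, N m; "gripper_width": finger opening in m; "gripper_force": force on a finger pad.
Only numpy, scipy, OpenCV 4.12 (cv2) and the standard library are available. Lean on these libraries where they do the work, as an engineer would, in place of code of your own. Each camera call takes 0.05 s, during which the arm holds its last target. There are 200 camera calls.

## Working session

There is one attempt and no reset: what is moved stays moved. The work goes in short steps, Python scripts to look and compute and a shell command to move; the robot and the scene stay as the last step left them, time stands still between calls to the robot, and variables do not carry over. Pictures are saved under pics/ and viewed, at most 14 in all, crops included, and the job is handed in when it is done.

```bash
mkdir -p pics
cat > h.py <<'E'
import numpy as np, cv2
from scipy.spatial.transform import Rotation as R
from station import monitor, capture
def snap(n,f):
    s=monitor.sense(); c=capture(n); cv2.imwrite('pics/'+f+'.png',c['color'][...,::-1])
    if 'xyz' in c: T=np.eye(4);o=np.array(c['orientation']);T[:3,:3]=R.from_euler('xyz',o).as_matrix() if o.size==3 else o;T[:3,3]=c['xyz']
    else:
        B=np.eye(4);B[:3,:3]=R.from_euler('xyz',s['ee_rot']).as_matrix();B[:3,3]=s['eef_pos'];T=B@np.array(c['T_tool_cam'])
    d=dict(T=T,f=240/np.tan(np.radians(c['fov_y'])/2),cx=c['cx'],cy=c['cy'])
    np.savez('pics/'+f+'.npz',**d); return d,[k for k in c if k!='color'],{k:c[k] for k in c if k not in('color',)}
def ld(f): return dict(np.load('pics/'+f+'.npz'))
def ray(d,u,v):
    r=d['T'][:3,:3]@np.array([(u-d['cx'])/d['f'],-(v-d['cy'])/d['f'],-1]); return d['T'][:3,3],r
def at(d,u,v,z): o,r=ray(d,u,v); return o+r*(z-o[2])/r[2]
def proj(d,p):
    q=d['T'][:3,:3].T@(np.array(p)-d['T'][:3,3]); return np.array([d['cx']-d['f']*q[0]/q[2],d['cy']+d['f']*q[1]/q[2]])
E
python3 - <<'E'
from h import *
for n in('scene','side','wrist'): print(snap(n,n+'0')[2])
print(monitor.sense())
E
```

```text
{'fov_y': 45.63713070120223, 'cx': 324.0211889690497, 'cy': 243.7010856818815, 'xyz': array([1.399205  , 0.65817599, 1.04948373]), 'orientation': array([ 0.84843198, -0.00909554,  2.17277038])}
{'fov_y': 55.310108160162684, 'cx': 316.45545454857955, 'cy': 241.25801291307664, 'xyz': array([0.47066753, 0.77735302, 0.77801946]), 'orientation': array([ 0.81708496, -0.01636231, -2.98998115])}
{'fov_y': 63.57040691984874, 'cx': 322.45708391629626, 'cy': 232.85271493667062, 'T_tool_cam': array([[-4.20457948e-04,  9.62786883e-01,  2.70261432e-01,
         6.86197708e-02],
       [ 9.99999884e-01,  3.41542352e-04,  3.39025078e-04,
        -1.87253794e-04],
       [ 2.34103173e-04,  2.70261544e-01, -9.62786915e-01,
        -1.42559941e-01],
       [ 0.00000000e+00,  0.00000000e+00,  0.00000000e+00,
         1.00000000e+00]])}
{'time_s': 0.15, 'joint_positions': array([-1.33789816,  0.38405848,  0.01635638,  1.37089609, -0.00630957,
        1.38816626, -0.04652589]), 'qd': array([-0.00130085, -0.00430977, -0.00073921, -0.00343695,  0.00015003,
       -0.00056024,  0.00096718]), 'effort': array([ 1.76471563e-03, -6.28158116e+01,  8.45366679e-01, -3.72168088e+01,
        1.67158426e-02,  1.08375144e-02,  3.84432965e-06]), 'eef_pos': array([0.182027  , 0.59751603, 0.23050756]), 'ee_rot': array([-3.14011256e+00, -5.83214640e-06,  2.84584851e+00]), 'ft_force': array([-0.34165191, -0.80495907, -0.13258645]), 'wrist_torque': array([ 0.01655195,  0.06255164, -0.01508236]), 'gripper_force': 0.0, 'gripper_width': 0.08543381409869442}
```

View pics/scene0.png

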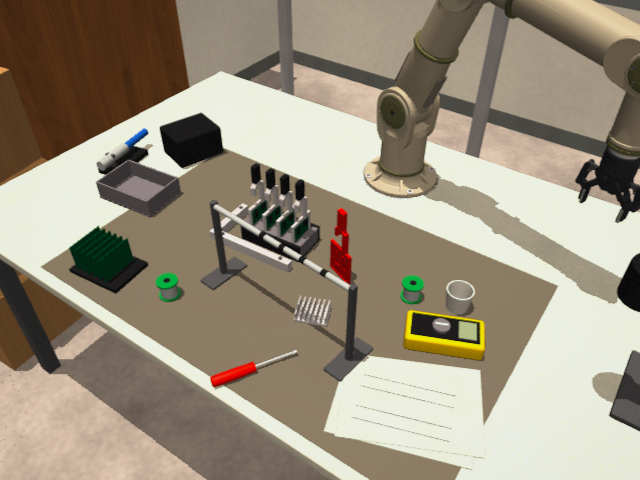

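View pics/side0.png

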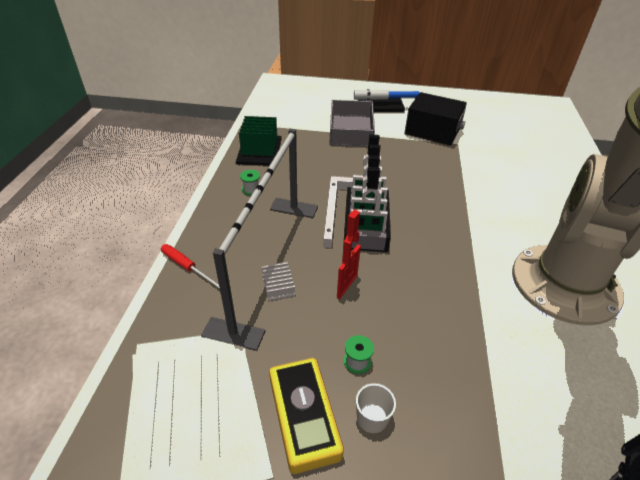

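Run:
```python
import cv2,numpy as np
a=cv2.imread('pics/scene0.png')[155:335,190:390];a=cv2.resize(a,(800,600)[:1]*0 or (666,600),interpolation=cv2.INTER_CUBIC);cv2.imwrite('pics/c1.png',a)
b=cv2.imread('pics/side0.png')[120:300,210:410];b=cv2.resize(b,(666,600),interpolation=cv2.INTER_CUBIC);cv2.imwrite('pics/c2.png',b)
```

```text
(no output)
```

View pics/c1.png

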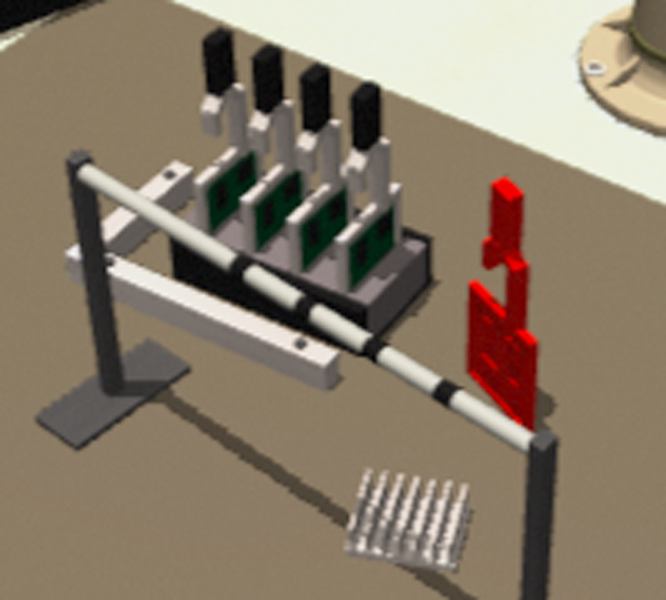

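View pics/c2.png

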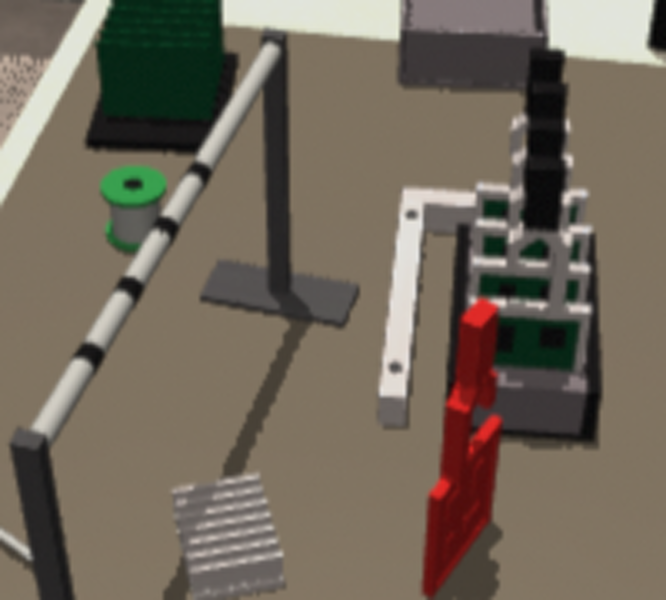

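Scene crop: four black tabs with green boards, tops at about (220,32), (268,50), (315,70), (368,88); these are the real carriers, hooks opening towards the rail. The look-alikes are the red carrier at scene px (341,240), which stays, and the green stack at scene px (100,255). The bare loading end is the far (−y) one; bands at crop (238,265) to (445,391).

```bash
cat >> h.py <<'E'
def tri(ds,uvs):
    A=np.zeros((3,3));b=np.zeros(3)
    for d,(u,v) in zip(ds,uvs):
        o,r=ray(d,u,v);r=r/np.linalg.norm(r);P=np.eye(3)-np.outer(r,r);A+=P;b+=P@o
    p=np.linalg.solve(A,b); return p,[np.round(proj(d,p)-uv,1) for d,uv in zip(ds,uvs)]
E
python3 - <<'E'
from h import *
np.set_printoptions(precision=4,suppress=True)
s,d=ld('scene0'),ld('side0')
S=lambda u,v:(190+u/3.33,155+v/3.333); D=lambda u,v:(210+u/3.33,120+v/3.333)
P={'m1':((238,265),(200,172)),'m2':((305,303),(165,225)),'m3':((373,346),(130,288)),'m4':((445,391),(90,354)),
'post-':((77,157),(277,37)),'tab4':((220,32),(545,55)),'tab1':((368,88),(543,163)),
'fencecorner outer top?':((68,257),(405,190)),'fence+x end':((325,358),(395,395)),
'redtop':((507,185),(483,307)),'redbot':((530,425),(430,595))}
for k,(a,b) in P.items(): print(k,*tri((s,d),(S(*a),D(*b))))
for k,a in {'rack +x+y top':(367,303),'rack +x-y top':(180,218),'rack-x+y':(430,240)}.items(): print(k,at(s,*S(*a),.05))
for k,a in {'rack +x+y top':(492,378),'rack-x+y':(592,380)}.items(): print(k,at(d,*D(*a),.05))
E
```

```text
m1 [0.6785 0.003  0.2266] [array([-0.2, -0.5]), array([-0.2,  0.6])]
m2 [0.6856 0.0649 0.2296] [array([-0.2, -0.6]), array([-0.3,  0.7])]
m3 [0.6916 0.1239 0.2276] [array([-0.2, -0.6]), array([-0.3,  0.7])]
m4 [0.6984 0.1838 0.2274] [array([-0.4, -0.9]), array([-0.5,  1. ])]
post- [ 0.6596 -0.1576  0.234 ] [array([-0.1, -0.2]), array([-0.1,  0.2])]
tab4 [ 0.4725 -0.1821  0.2267] [array([0.1, 0.3]), array([ 0.1, -0.3])]
tab1 [ 0.466  -0.045   0.2274] [array([-0. , -0.2]), array([-0.1,  0.2])]
fencecorner outer top? [ 0.5774 -0.2776  0.0289] [array([-0.3, -0.9]), array([-0.4,  0.9])]
fence+x end [ 0.5522 -0.0285  0.027 ] [array([-0.2, -0.4]), array([-0.2,  0.4])]
redtop [0.4916 0.0953 0.2174] [array([-0.3, -0.9]), array([-0.5,  1.1])]
redbot [0.5062 0.1345 0.0071] [array([0. , 0.1]), array([ 0. , -0.1])]
rack +x+y top [ 0.5026 -0.023   0.05  ]
rack +x-y top [ 0.5062 -0.2134  0.05  ]
rack-x+y [ 0.4099 -0.0268  0.05  ]
rack +x+y top [ 0.4836 -0.0347  0.05  ]
rack-x+y [ 0.4131 -0.0446  0.05  ]
```

```bash
python3 -m inch '[[[0,0,0.02,0,0,-1,1],[0,0,0.02,0,0,-1,1],[0,0,0.02,0,0,-1,1],[0.01,-0.03,0.02,0,0,-1,1],[0.016,-0.035,0.02,0,0,-1,1]]]' && python3 -m inch '[[[0.016,-0.035,0,0,0,-1,1],[0.016,-0.035,0,0,0,-1,1],[0.016,-0.035,0,0,0,-1,1],[0.016,-0.035,0,0,0,-1,1],[0.016,-0.035,0,0,0,-1,1]]]' && python3 -m inch '[[[0.016,-0.035,0,0,0,-1,1],[0.016,-0.035,0,0,0,-1,1],[0.016,-0.035,0,0,0,-0.28,1],[0.016,-0.035,0,0,0,0,1],[0.016,-0.035,0,0,0,0,1]]]' && python3 -m inch '[[[0.016,-0.035,0,0,0,0,1],[0.016,-0.035,0,0,0,0,1],[0.016,-0.035,0,0,0,0,1],[0.016,-0.035,0,0,0,0,1],[0,0,0,0,0,0,1]]]'
```

```text
time_s: 0.57
eef_pos: [0.2051, 0.5349, 0.3297]
ee_rot: [-3.139, 0.0, 2.346]
ft_force: [0.9, 0.3, 0.1]
gripper_width: 0.0854
gripper_force: 0.0
time_s: 0.98
eef_pos: [0.2879, 0.3573, 0.3303]
ee_rot: [-3.141, -0.0, 1.841]
ft_force: [0.2, 0.8, 0.5]
gripper_width: 0.0854
gripper_force: 0.0
time_s: 1.4
eef_pos: [0.3678, 0.1822, 0.3304]
ee_rot: [-3.141, -0.0, 1.618]
ft_force: [1.7, 1.4, -0.0]
gripper_width: 0.0855
gripper_force: 0.0
time_s: 1.82
eef_pos: [0.4333, 0.0362, 0.3309]
ee_rot: [3.14, 0.001, 1.607]
ft_force: [0.4, 0.2, 0.4]
gripper_width: 0.0854
gripper_force: 0.0
```

```bash
python3 -m inch '[[[0.008,-0.033,0,0,0,0,1],[0.009,-0.036,0,0,0,0,1],[0.009,-0.036,0,0,0,0,1],[0.009,-0.036,0,0,0,0,1],[0,0,0,0,0,0,1]]]'
python3 - <<'E'
from h import *
snap('wrist','w1'); s=monitor.sense(); print(s['eef_pos'],s['ee_rot'])
E
```

```text
time_s: 2.23
eef_pos: [0.4663, -0.1044, 0.3309]
ee_rot: [3.14, 0.002, 1.608]
ft_force: [-0.5, -0.2, 0.1]
gripper_width: 0.0856
gripper_force: 0.0
[ 0.4661576  -0.10116645  0.33055278] [3.14157747e+00 1.25544136e-03 1.60998192e+00]
```

View pics/w1.png

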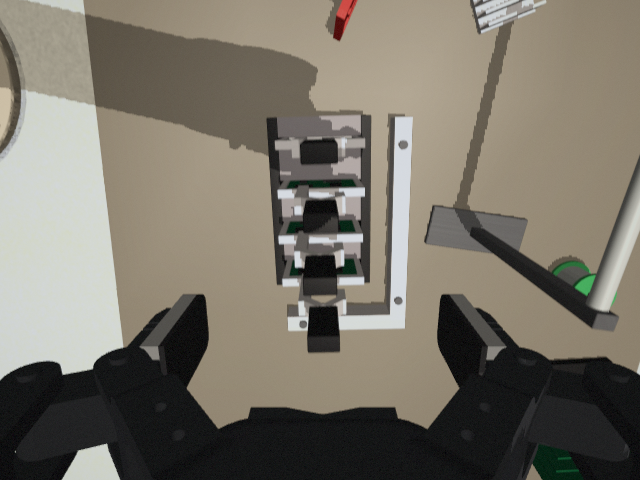

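Run:
```python
from h import *
np.set_printoptions(precision=4,suppress=True)
d=ld('w1')
for k,(u,v,z) in {'t1l':(301,152,.222),'t1r':(337,152,.222),'t1up':(319,141,.222),'t1lo':(319,163,.222),'t4l':(308,345,.222),'t4r':(340,345,.222),'t4lo':(324,352,.222),'t4mid':(324,335,.222),
'fin top':(395,116,.03),'fin bot':(389,303,.03),'fcorner out':(405,328,.03),'f +y out':(412,116,.03),
'rack+y left':(267,119,.05),'rack+y right':(371,115,.05),'rack -y right':(369,283,.05)}.items(): print(k,at(d,u,v,z))
for p in [(.466,-.045,.222),(.4725,-.182,.222),(.468,-.091,.222)]: print(proj(d,p))
```

```text
t1l [ 0.4506 -0.054   0.222 ]
t1r [ 0.4735 -0.0532  0.222 ]
t1up [ 0.4618 -0.0468  0.222 ]
t1lo [ 0.4623 -0.0605  0.222 ]
t4l [ 0.4588 -0.1929  0.222 ]
t4r [ 0.4823 -0.1921  0.222 ]
t4lo [ 0.4708 -0.1983  0.222 ]
t4mid [ 0.4702 -0.1843  0.222 ]
fin top [ 0.543  -0.0253  0.03  ]
fin bot [ 0.5553 -0.2496  0.03  ]
fcorner out [ 0.5787 -0.2838  0.03  ]
f +y out [ 0.5617 -0.0246  0.03  ]
rack+y left [ 0.4056 -0.0338  0.05  ]
rack+y right [ 0.5142 -0.0257  0.05  ]
rack -y right [ 0.5254 -0.215   0.05  ]
[325.769  138.3471]
[327.2441 332.3436]
[326.0372 209.767 ]
```

```bash
python3 -m inch '[[[-0.002,0.024,0,0,0,0.26,1],[-0.002,0.024,0,0,0,0,1],[0,0,0,0,0,0,1],[0,0,-0.03,0,0,0,1],[0,0,-0.03,0,0,0,1]]]' && python3 -m inch '[[[0,0,-0.03,0,0,0,1],[0,0,-0.02,0,0,0,1],[0,0,0,0,0,0,1],[0,0,0,0,0,0,1]]]'
```

```text
time_s: 2.7
eef_pos: [0.4634, -0.0473, 0.2707]
ee_rot: [3.138, -0.001, 1.647]
ft_force: [0.2, -0.3, -0.8]
gripper_width: 0.0855
gripper_force: 0.0
time_s: 3.03
eef_pos: [0.4619, -0.0481, 0.2203]
ee_rot: [-3.139, 0.0, 1.645]
ft_force: [0.2, -0.0, 0.2]
gripper_width: 0.0858
gripper_force: 0.0
```

```bash
python3 -m inch '[[[0,-0.0055,0,0,0,0,1],[0,0,-0.02,0,0,0,1],[0,0,-0.022,0,0,0,1],[0,0,0,0,0,0,1],[0,0,0,0,0,0,-1]]]' 30 && python3 -m inch '[[[0,0,0,0,0,0,-1],[0,0,0,0,0,0,-1],[0,0,0,0,0,0,-1],[0,0,0,0,0,0,-1],[0,0,0,0,0,0,-1]]]'&& python3 -m inch '[[[0,0,0,0,0,0,-1],[0,0,0,0,0,0,-1]]]'
```

```text
time_s: 3.45
eef_pos: [0.4627, -0.0546, 0.1795]
ee_rot: [-3.142, 0.0, 1.644]
ft_force: [-0.9, 0.5, 0.5]
gripper_width: 0.0756
gripper_force: 0.0
time_s: 3.87
eef_pos: [0.4628, -0.0543, 0.1793]
ee_rot: [3.141, -0.0, 1.644]
ft_force: [-2.8, -0.3, 5.6]
gripper_width: 0.0238
gripper_force: 33.5
time_s: 4.03
eef_pos: [0.4628, -0.0544, 0.1793]
ee_rot: [3.141, -0.0, 1.644]
ft_force: [-2.4, 0.5, 5.8]
gripper_width: 0.0237
gripper_force: 33.5
```

```bash
python3 -m inch '[[[0,0,0.02,0,0,0,-1],[0,0,0.028,0,0,0,-1],[0,0,0.028,0,0,0,-1],[0,0,0.028,0,0,0,-1],[0,0,0,0,0,0,-1]]]' 40 && python3 -m inch '[[[0.024,0.001,0,0,0,0,-1],[0.024,0.001,0,0,0,0,-1],[0.024,0.001,0,0,0,0,-1],[0.024,0.001,0,0,0,-0.5,-1],[0,-0.015,0,0,0,-0.7,-1]]]'&& python3 -m inch '[[[0,-0.015,0,0,0,-0.62,-1],[0,0,0,0,0,0,-1],[0,0,0,0,0,0,-1]]]'
```

```text
time_s: 4.45
eef_pos: [0.4647, -0.0547, 0.2875]
ee_rot: [3.134, -0.001, 1.643]
ft_force: [1.0, -0.2, -0.2]
gripper_width: 0.0235
gripper_force: 39.9
time_s: 4.87
eef_pos: [0.5619, -0.06, 0.28]
ee_rot: [-3.139, 0.001, 1.53]
ft_force: [-1.0, 2.0, -2.7]
gripper_width: 0.0234
gripper_force: 40.5
time_s: 5.12
eef_pos: [0.5581, -0.0814, 0.2818]
ee_rot: [-3.14, 0.001, 1.46]
ft_force: [0.7, 1.2, -1.9]
gripper_width: 0.0234
gripper_force: 40.5
```

```bash
python3 -m inch '[[[0.022,-0.002,0.0015,0,0,0,-1],[0.022,-0.002,0,0,0,0,-1],[0.022,-0.002,0,0,0,0,-1],[0.022,-0.002,0,0,0,0,-1],[0.022,-0.002,0,0,0,0,-1]]]' && python3 -m inch '[[[0,0,0,0,0,0,-1],[0,0,0,0,0,0,-1],[0,0,0,0,0,0,-1]]]'
python3 - <<'E'
from h import *
a,_,_=snap('scene','s1'); b,_,_=snap('side','d1')
x=cv2.imread('pics/scene0.png'.replace('scene0','s1'))[130:290,180:360];y=cv2.imread('pics/d1.png')[60:260,220:420]
cv2.imwrite('pics/c3.png',np.hstack([cv2.resize(x,(400,356)),cv2.resize(y,(400,400))[:356]]))
E
```

```text
time_s: 5.53
eef_pos: [0.6696, -0.0885, 0.2833]
ee_rot: [-3.141, -0.002, 1.465]
ft_force: [0.6, 0.3, -0.4]
gripper_width: 0.0233
gripper_force: 40.7
time_s: 5.78
eef_pos: [0.6681, -0.0899, 0.2837]
ee_rot: [-3.141, -0.0, 1.463]
ft_force: [0.2, 0.4, -1.5]
gripper_width: 0.0237
gripper_force: 41.0
```

View pics/c3.png

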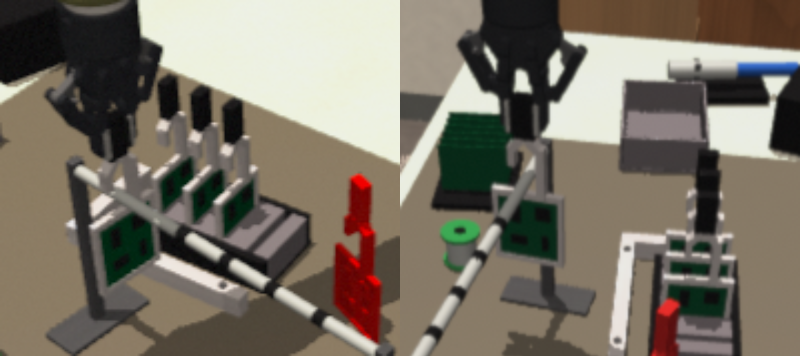

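The board is beside the rail and the bar passes between the board top and the hook tip. Lowering now.

```bash
python3 -m inch '[[[0,0,-0.01,0,0,0,-1],[0,0,-0.01,0,0,0,-1],[0,0,-0.008,0,0,0,-1],[0,0,0,0,0,0,-1],[0,0,0,0,0,0,-1]]]' && python3 -m inch '[[[0,0,-0.003,0,0,0,-1],[0,0,-0.003,0,0,0,-1],[0,0,-0.002,0,0,0,-1],[0,0,0,0,0,0,-1],[0,0,0,0,0,0,-1]]]'
```

```text
time_s: 6.3
eef_pos: [0.668, -0.0898, 0.255]
ee_rot: [-3.14, -0.0, 1.462]
ft_force: [-0.5, 0.2, -1.9]
gripper_width: 0.0235
gripper_force: 41.0
time_s: 6.72
eef_pos: [0.6685, -0.0903, 0.2479]
ee_rot: [-3.141, -0.0, 1.462]
ft_force: [0.6, 0.7, -1.8]
gripper_width: 0.0237
gripper_force: 41.1
```

```bash
python3 -m inch '[[[0,0,-0.0015,0,0,0,-1],[0,0,0,0,0,0,-1],[0,0,0,0,0,0,-1]]]';python3 -m inch '[[[0,0,-0.0015,0,0,0,-1],[0,0,0,0,0,0,-1],[0,0,0,0,0,0,-1]]]'
```

```text
time_s: 6.97
eef_pos: [0.6686, -0.0903, 0.2465]
ee_rot: [3.142, -0.0, 1.462]
ft_force: [0.0, 0.3, -1.1]
gripper_width: 0.0235
gripper_force: 41.1
time_s: 7.22
eef_pos: [0.6687, -0.0904, 0.2462]
ee_rot: [3.14, -0.0, 1.462]
ft_force: [-1.8, 0.7, 5.3]
gripper_width: 0.0235
gripper_force: 41.9
```

```bash
python3 -m inch '[[[0,0,0.001,0,0,0,-1],[0.001,0.01,0,0,0,0,-1],[0.002,0.018,0,0,0,0,-1],[0.002,0.018,0,0,0,0,-1],[0.002,0.018,0,0,0,0,-1]]]';python3 -m inch '[[[0.002,0.018,0,0,0,0,-1],[0.002,0.018,0,0,0,0,-1],[0.002,0.018,0,0,0,0,-1],[0.002,0.018,0,0,0,0,-1],[0.002,0.018,0,0,0,0,-1]]]';python3 -m inch '[[[0.002,0.018,0,0,0,0,-1],[0.002,0.018,0,0,0,0,-1],[0.002,0.018,0,0,0,0,-1],[0.002,0.018,0,0,0,0,-1],[0.002,0.018,0,0,0,0,-1]]]';python3 -m inch '[[[0.002,0.018,0,0,0,0,-1],[0.001,0.0114,0,0,0,0,-1],[0,0,0,0,0,0,-1],[0,0,0,0,0,0,-1]]]'
```

```text
time_s: 7.63
eef_pos: [0.6757, -0.0259, 0.2462]
ee_rot: [3.141, 0.001, 1.461]
ft_force: [0.9, -2.2, 2.1]
gripper_width: 0.0236
gripper_force: 41.4
time_s: 8.05
eef_pos: [0.6857, 0.0644, 0.2462]
ee_rot: [3.141, 0.001, 1.461]
ft_force: [1.4, -3.6, 2.0]
gripper_width: 0.0236
gripper_force: 41.4
time_s: 8.47
eef_pos: [0.6956, 0.1544, 0.2462]
ee_rot: [3.141, 0.001, 1.461]
ft_force: [0.5, -2.8, 2.5]
gripper_width: 0.0233
gripper_force: 41.5
time_s: 8.8
eef_pos: [0.6989, 0.1849, 0.2463]
ee_rot: [3.14, -0.002, 1.464]
ft_force: [3.7, 2.6, 3.0]
gripper_width: 0.0232
gripper_force: 41.7
```

```bash
python3 -m inch '[[[0,0,0,0,0,0,1],[0,0,0,0,0,0,1],[0,0,0,0,0,0,1],[0,0,0,0,0,0,1],[0,0,0,0,0,0,1]]]';python3 -m inch '[[[0,0,0,0,0,0,1],[0,0,0.02,0,0,0,1],[0,0,0.03,0,0,0,1],[0,0,0.03,0,0,0,1],[0,-0.035,0,0,0,0.9,1]]]';python3 -m inch '[[[-0.03,-0.03,0,0,0,0.9,1],[-0.03,-0.03,0,0,0,0,1],[-0.03,-0.03,0,0,0,0,1],[-0.03,-0.03,0,0,0,0,1],[-0.03,-0.03,0,0,0,0,1]]]';python3 -m inch '[[[-0.03,-0.03,0,0,0,0,1],[-0.03,-0.03,0,0,0,0,1],[-0.024,-0.03,0,0,0,0,1],[0,-0.005,0,0,0,0,1],[0,0,0,0,0,0,1]]]'
python3 - <<'E'
from h import *
snap('wrist','w2');snap('scene','s2'); s=monitor.sense(); print(s['eef_pos'],s['ee_rot'])
x=cv2.imread('pics/s2.png')[150:330,190:390];y=cv2.imread('pics/w2.png')
cv2.imwrite('pics/c4.png',np.hstack([cv2.resize(x,(400,360)),cv2.resize(y[80:380,170:503],(400,360))]))
E
```

```text
time_s: 9.22
eef_pos: [0.6983, 0.1825, 0.2458]
ee_rot: [-3.141, 0.0, 1.461]
ft_force: [-0.2, 1.1, 0.3]
gripper_width: 0.0816
gripper_force: 0.0
time_s: 9.63
eef_pos: [0.6995, 0.1568, 0.3322]
ee_rot: [3.133, -0.005, 1.562]
ft_force: [0.9, 1.1, 2.3]
gripper_width: 0.0854
gripper_force: 0.0
time_s: 10.05
eef_pos: [0.5495, -0.0007, 0.3254]
ee_rot: [-3.141, -0.001, 1.642]
ft_force: [0.6, -0.5, 1.4]
gripper_width: 0.0854
gripper_force: 0.0
time_s: 10.47
eef_pos: [0.4669, -0.0962, 0.3268]
ee_rot: [3.139, -0.004, 1.637]
ft_force: [0.6, 0.7, 0.6]
gripper_width: 0.0853
gripper_force: 0.0
[ 0.46840478 -0.09269455  0.32623195] [ 3.14076391e+00 -1.32771092e-03  1.64188673e+00]
```

View pics/c4.png

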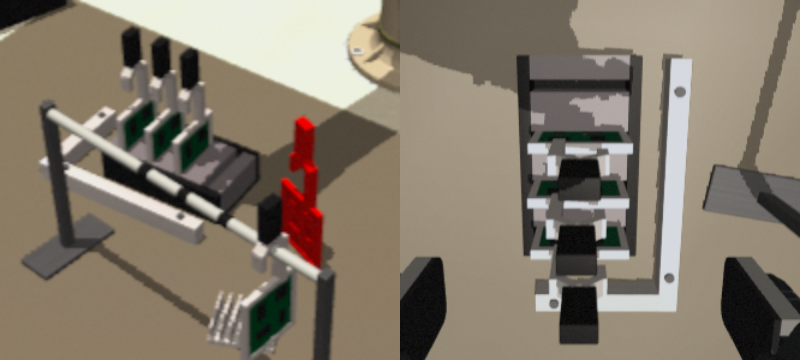

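```bash
cat > loc.py <<'E'
from h import *
import sys
# edges of the foremost (-y-most) black tab: refine predicted tops by gray profile
def edges(f,pts):
    d=ld(f); g=cv2.cvtColor(cv2.imread('pics/'+f+'.png'),cv2.COLOR_BGR2GRAY)
    for p in pts:
        u,v=proj(d,(*p,.222)); v0=int(v); row=g[v0-2:v0+3].mean(0); dk=np.where(row[int(u)-45:int(u)+45]<45)[0]+int(u)-45
        c=dk.mean(); lo=v0
        while g[lo,int(c)]<45: lo+=1
        a=at(d,dk.min()-.5,v,.222);b=at(d,dk.max()+.5,v,.222);e=at(d,c,lo-.5,.222)
        print('pred',p,'x',((a+b)/2)[0].round(4),'w',(b-a)[0].round(4),'y',(e[1]+.007).round(4))
if __name__=='__main__': edges(sys.argv[1],[(.465,-.0993),(.468,-.145),(.4705,-.191)])
E
python3 loc.py w2
```

```text
pred (0.465, -0.0993) x 0.4669 w 0.0484 y -0.0921
pred (0.468, -0.145) x 0.4559 w 0.0035 y -0.1458
pred (0.4705, -0.191) x 0.4703 w 0.0233 y -0.1908
```

```bash
python3 -m inch '[[[-0.0034,-0.0066,0,0,0,0,1],[0,0,-0.03,0,0,0,1],[0,0,-0.03,0,0,0,1],[0,0,-0.03,0,0,0,1],[0,0,-0.02,0,0,0,1]]]' 30 && python3 -m inch '[[[0,0,0,0,0,0,1],[0,0,-0.02,0,0,0,1],[0,0,-0.017,0,0,0,1],[0,0,0,0,0,0,1],[0,0,0,0,0,0,1]]]'
```

```text
time_s: 10.98
eef_pos: [0.4641, -0.0991, 0.2132]
ee_rot: [-3.138, 0.001, 1.643]
ft_force: [-0.0, 0.4, -0.3]
gripper_width: 0.0852
gripper_force: 0.0
time_s: 11.4
eef_pos: [0.4651, -0.0997, 0.1796]
ee_rot: [-3.14, 0.001, 1.642]
ft_force: [0.7, 0.3, 0.3]
gripper_width: 0.0852
gripper_force: 0.0
```

```bash
python3 -m inch '[[[0,0,0,0,0,0,-1],[0,0,0,0,0,0,-1],[0,0,0,0,0,0,-1],[0,0,0,0,0,0,-1],[0,0,0,0,0,0,-1]]]' 30 && python3 -m inch '[[[0,0,0,0,0,0,-1],[0,0,0,0,0,0,-1],[0,0,0,0,0,0,-1]]]' 40 && python3 -m inch '[[[0,0,0.02,0,0,0,-1],[0,0,0.028,0,0,0,-1],[0,0,0.028,0,0,0,-1],[0,0,0.0275,0,0,0,-1],[0,0,0,0,0,0,-1]]]' && python3 -m inch '[[[0.023,0.001,0,0,0,0,-1],[0.023,0.001,0,0,0,0,-1],[0.024,0.001,0,0,0,0,-1],[0.024,0.001,0,0,0,-0.5,-1],[0,0.008,0,0,0,-0.7,-1]]]'&& python3 -m inch '[[[0,0.008,0,0,0,-0.6,-1],[0,0,0,0,0,0,-1],[0,0,0,0,0,0,-1],[0,0,0,0,0,0,-1]]]'
```

```text
time_s: 11.82
eef_pos: [0.4651, -0.0997, 0.1794]
ee_rot: [3.141, -0.0, 1.642]
ft_force: [0.7, 0.8, 0.2]
gripper_width: 0.0255
gripper_force: 0.0
time_s: 12.07
eef_pos: [0.4651, -0.0998, 0.1795]
ee_rot: [3.141, -0.0, 1.642]
ft_force: [-1.7, 1.0, 5.1]
gripper_width: 0.0237
gripper_force: 39.4
time_s: 12.48
eef_pos: [0.4668, -0.1004, 0.287]
ee_rot: [3.135, -0.0, 1.641]
ft_force: [2.2, 0.1, -0.3]
gripper_width: 0.0237
gripper_force: 39.9
time_s: 12.9
eef_pos: [0.5614, -0.0876, 0.2799]
ee_rot: [-3.139, 0.003, 1.521]
ft_force: [-1.6, 0.1, -1.9]
gripper_width: 0.0232
gripper_force: 40.4
time_s: 13.23
eef_pos: [0.5585, -0.0801, 0.2822]
ee_rot: [-3.141, -0.0, 1.464]
ft_force: [-0.7, 0.4, -1.7]
gripper_width: 0.0233
gripper_force: 40.4
```

```bash
python3 -m inch '[[[0.022,-0.002,0.0015,0,0,0,-1],[0.022,-0.002,0,0,0,0,-1],[0.022,-0.002,0,0,0,0,-1],[0.022,-0.002,0,0,0,0,-1],[0.022,-0.002,0,0,0,0,-1]]]' && python3 -m inch '[[[0,0,0,0,0,0,-1],[0,0,0,0,0,0,-1],[0,0,-0.01,0,0,0,-1],[0,0,-0.01,0,0,0,-1],[0,0,-0.008,0,0,0,-1]]]' && python3 -m inch '[[[0,0,-0.003,0,0,0,-1],[0,0,-0.003,0,0,0,-1],[0,0,-0.002,0,0,0,-1],[0,0,0,0,0,0,-1],[0,0,0,0,0,0,-1]]]';python3 -m inch '[[[0,0,-0.001,0,0,0,-1],[0,0,-0.0005,0,0,0,-1],[0,0,0,0,0,0,-1],[0,0,0,0,0,0,-1]]]'
```

```text
time_s: 13.65
eef_pos: [0.6696, -0.0902, 0.2841]
ee_rot: [3.141, -0.001, 1.463]
ft_force: [0.7, -0.1, -0.3]
gripper_width: 0.0237
gripper_force: 40.6
time_s: 14.07
eef_pos: [0.668, -0.0896, 0.2549]
ee_rot: [-3.141, -0.001, 1.462]
ft_force: [-0.4, -0.2, -2.1]
gripper_width: 0.0236
gripper_force: 40.9
time_s: 14.48
eef_pos: [0.6689, -0.0897, 0.2483]
ee_rot: [3.141, -0.0, 1.462]
ft_force: [0.0, -0.5, -1.1]
gripper_width: 0.0234
gripper_force: 40.9
time_s: 14.82
eef_pos: [0.6689, -0.0898, 0.2467]
ee_rot: [3.141, 0.0, 1.462]
ft_force: [0.5, -0.1, -1.1]
gripper_width: 0.0235
gripper_force: 41.2
```

```bash
python3 -m inch '[[[0,0,-0.0008,0,0,0,-1],[0.001,0.01,0,0,0,0,-1],[0.002,0.018,0,0,0,0,-1],[0.002,0.018,0,0,0,0,-1],[0.002,0.018,0,0,0,0,-1]]]';python3 -m inch '[[[0.002,0.018,0,0,0,0,-1],[0.002,0.018,0,0,0,0,-1],[0.002,0.018,0,0,0,0,-1],[0.002,0.018,0,0,0,0,-1],[0.002,0.018,0,0,0,0,-1]]]';python3 -m inch '[[[0.002,0.018,0,0,0,0,-1],[0.002,0.018,0,0,0,0,-1],[0.001,0.012,0,0,0,0,-1],[0.001,0.0105,0,0,0,0,-1],[0,0,0,0,0,0,-1]]]';python3 -m inch '[[[0,0,0,0,0,0,-1],[0,0,0,0,0,0,-1],[0,0,0,0,0,0,-1]]]'
```

```text
time_s: 15.23
eef_pos: [0.6758, -0.026, 0.2464]
ee_rot: [3.141, 0.001, 1.46]
ft_force: [-1.8, -2.6, 3.6]
gripper_width: 0.0235
gripper_force: 41.5
time_s: 15.65
eef_pos: [0.6858, 0.0645, 0.2464]
ee_rot: [3.141, 0.001, 1.461]
ft_force: [-1.0, -4.7, 3.2]
gripper_width: 0.0235
gripper_force: 41.5
time_s: 16.07
eef_pos: [0.6924, 0.1257, 0.2463]
ee_rot: [3.14, -0.001, 1.465]
ft_force: [0.1, 2.9, 4.4]
gripper_width: 0.0237
gripper_force: 41.8
time_s: 16.32
eef_pos: [0.6924, 0.1254, 0.2463]
ee_rot: [3.14, -0.003, 1.465]
ft_force: [0.6, 4.5, 5.6]
gripper_width: 0.0237
gripper_force: 41.8
```

```bash
python3 -m inch '[[[0,0,0,0,0,0,1],[0,0,0,0,0,0,1],[0,0,0,0,0,0,1],[0,0,0,0,0,0,1],[0,0,0,0,0,0,1]]]';python3 -m inch '[[[0,0,0,0,0,0,1],[0,0,0.02,0,0,0,1],[0,0,0.03,0,0,0,1],[0,0,0.03,0,0,0,1],[0,-0.035,0,0,0,0.9,1]]]';python3 -m inch '[[[-0.03,-0.03,0,0,0,0.9,1],[-0.03,-0.03,0,0,0,0,1],[-0.03,-0.03,0,0,0,0,1],[-0.03,-0.03,0,0,0,0,1],[-0.03,-0.03,0,0,0,0,1]]]';python3 -m inch '[[[-0.03,-0.03,0,0,0,0,1],[-0.03,-0.03,0,0,0,0,1],[-0.014,-0.02,0,0,0,0,1],[0,0,0,0,0,0,1],[0,0,0,0,0,0,1]]]'
python3 - <<'E'
from h import *
snap('wrist','w3');snap('scene','s3'); s=monitor.sense(); print(s['eef_pos'],s['ee_rot'])
x=cv2.imread('pics/s3.png')[150:330,190:390];y=cv2.imread('pics/w3.png')
cv2.imwrite('pics/c5.png',np.hstack([cv2.resize(x,(400,360)),cv2.resize(y[80:380,170:503],(400,360))]))
E
python3 loc.py w3
```

```text
time_s: 16.73
eef_pos: [0.6918, 0.1224, 0.2454]
ee_rot: [-3.141, 0.0, 1.461]
ft_force: [-0.3, 0.2, 0.3]
gripper_width: 0.0821
gripper_force: 0.0
time_s: 17.15
eef_pos: [0.6934, 0.0961, 0.3314]
ee_rot: [3.134, -0.003, 1.562]
ft_force: [2.3, 2.7, 1.4]
gripper_width: 0.0853
gripper_force: 0.0
time_s: 17.57
eef_pos: [0.5429, -0.061, 0.3252]
ee_rot: [-3.141, -0.0, 1.642]
ft_force: [-0.3, -0.2, 1.1]
gripper_width: 0.0854
gripper_force: 0.0
time_s: 17.98
eef_pos: [0.4708, -0.1399, 0.3262]
ee_rot: [3.14, -0.003, 1.639]
ft_force: [0.3, 1.0, -0.5]
gripper_width: 0.0853
gripper_force: 0.0
[ 0.47210369 -0.13752223  0.32578617] [ 3.14111984e+00 -6.71598535e-04  1.64301687e+00]
pred (0.465, -0.0993) x 0.4374 w 0.0032 y -0.0947
pred (0.468, -0.145) x 0.4685 w 0.0438 y -0.1376
pred (0.4705, -0.191) x 0.4621 w 0.0063 y -0.1838
```

View pics/c5.png

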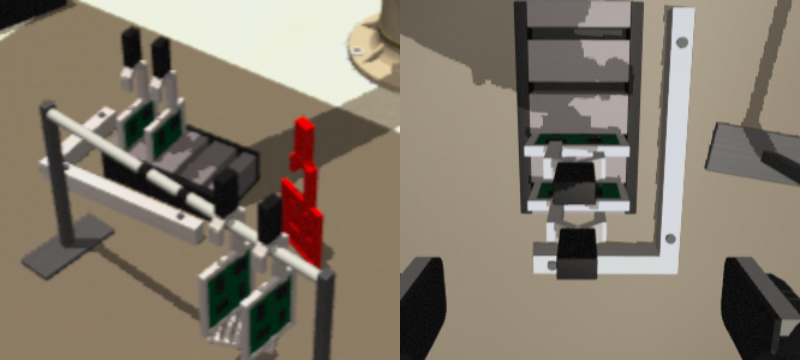

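```bash
python3 -c "
from h import *
d=ld('w3');print(at(d,316,249,.222),at(d,317.5,311.7,.222))"; python3 -m inch '[[[-0.004,-0.0075,0,0,0,0,1],[0,0,-0.03,0,0,0,1],[0,0,-0.03,0,0,0,1],[0,0,-0.03,0,0,0,1],[0,0,-0.02,0,0,0,1]]]' 30 && python3 -m inch '[[[0,0,0,0,0,0,1],[0,0,-0.02,0,0,0,1],[0,0,-0.0165,0,0,0,1],[0,0,0,0,0,0,1],[0,0,0,0,0,0,1]]]'
```

```text
[ 0.46723544 -0.15204235  0.222     ] [ 0.47119572 -0.19805307  0.222     ]
time_s: 18.5
eef_pos: [0.4669, -0.1454, 0.213]
ee_rot: [-3.139, 0.001, 1.643]
ft_force: [0.1, 0.1, -0.1]
gripper_width: 0.0853
gripper_force: 0.0
time_s: 18.92
eef_pos: [0.4678, -0.1461, 0.1799]
ee_rot: [-3.14, 0.001, 1.642]
ft_force: [-0.2, -0.3, 0.0]
gripper_width: 0.085
gripper_force: 0.0
```

```bash
python3 -m inch '[[[0,0,0,0,0,0,-1],[0,0,0,0,0,0,-1],[0,0,0,0,0,0,-1],[0,0,0,0,0,0,-1],[0,0,0,0,0,0,-1]]]' 30 && python3 -m inch '[[[0,0,0,0,0,0,-1],[0,0,0,0,0,0,-1],[0,0,0,0,0,0,-1]]]' 40 && python3 -m inch '[[[0,0,0.02,0,0,0,-1],[0,0,0.028,0,0,0,-1],[0,0,0.028,0,0,0,-1],[0,0,0.0275,0,0,0,-1],[0,0,0,0,0,0,-1]]]' && python3 -m inch '[[[0.022,0.002,0,0,0,0,-1],[0.023,0.002,0,0,0,0,-1],[0.023,0.001,0,0,0,0,-1],[0.023,0.001,0,0,0,-0.5,-1],[0,0.02,0,0,0,-0.7,-1]]]'&& python3 -m inch '[[[0,0.02,0,0,0,-0.6,-1],[0,0.021,0,0,0,0,-1],[0,0,0,0,0,0,-1],[0,0,0,0,0,0,-1],[0,0,0,0,0,0,-1]]]'
```

```text
time_s: 19.33
eef_pos: [0.4679, -0.1459, 0.1797]
ee_rot: [3.141, -0.0, 1.642]
ft_force: [-0.2, 0.2, -0.1]
gripper_width: 0.0257
gripper_force: 0.2
time_s: 19.58
eef_pos: [0.4678, -0.1461, 0.1795]
ee_rot: [3.141, -0.0, 1.642]
ft_force: [-0.5, -0.2, 3.5]
gripper_width: 0.0239
gripper_force: 42.4
time_s: 20.0
eef_pos: [0.4695, -0.1469, 0.2871]
ee_rot: [3.135, 0.001, 1.641]
ft_force: [0.1, -0.4, -1.4]
gripper_width: 0.0234
gripper_force: 41.8
time_s: 20.42
eef_pos: [0.5602, -0.1235, 0.2803]
ee_rot: [-3.139, 0.004, 1.515]
ft_force: [-1.5, -0.2, -1.0]
gripper_width: 0.0237
gripper_force: 41.8
time_s: 20.83
eef_pos: [0.5583, -0.0793, 0.2821]
ee_rot: [-3.141, 0.0, 1.462]
ft_force: [-0.1, 0.2, -0.7]
gripper_width: 0.0234
gripper_force: 41.7
```

```bash
python3 -m inch '[[[0.022,-0.002,0.0015,0,0,0,-1],[0.022,-0.002,0,0,0,0,-1],[0.022,-0.002,0,0,0,0,-1],[0.022,-0.002,0,0,0,0,-1],[0.022,-0.002,0,0,0,0,-1]]]' && python3 -m inch '[[[0,0,0,0,0,0,-1],[0,0,0,0,0,0,-1],[0,0,-0.01,0,0,0,-1],[0,0,-0.01,0,0,0,-1],[0,0,-0.008,0,0,0,-1]]]' && python3 -m inch '[[[0,0,-0.003,0,0,0,-1],[0,0,-0.003,0,0,0,-1],[0,0,-0.002,0,0,0,-1],[0,0,0,0,0,0,-1],[0,0,0,0,0,0,-1]]]';python3 -m inch '[[[0,0,-0.001,0,0,0,-1],[0,0,-0.001,0,0,0,-1],[0,0,0,0,0,0,-1],[0,0,0,0,0,0,-1]]]'
```

```text
time_s: 21.25
eef_pos: [0.6694, -0.0905, 0.2837]
ee_rot: [-3.141, 0.0, 1.461]
ft_force: [0.0, 0.8, -0.0]
gripper_width: 0.0239
gripper_force: 41.7
time_s: 21.67
eef_pos: [0.6678, -0.089, 0.255]
ee_rot: [-3.141, -0.001, 1.461]
ft_force: [-0.6, -0.1, -1.7]
gripper_width: 0.0237
gripper_force: 41.8
time_s: 22.08
eef_pos: [0.6687, -0.0888, 0.2485]
ee_rot: [3.141, -0.0, 1.462]
ft_force: [-0.0, 0.1, -1.9]
gripper_width: 0.0231
gripper_force: 41.7
time_s: 22.42
eef_pos: [0.6688, -0.089, 0.2464]
ee_rot: [3.141, 0.0, 1.462]
ft_force: [0.8, -0.6, -0.5]
gripper_width: 0.0237
gripper_force: 42.0
```

```bash
python3 -m inch '[[[0,0,-0.0007,0,0,0,-1],[0.001,0.01,0,0,0,0,-1],[0.002,0.018,0,0,0,0,-1],[0.002,0.018,0,0,0,0,-1],[0.002,0.018,0,0,0,0,-1]]]';python3 -m inch '[[[0.002,0.018,0,0,0,0,-1],[0.002,0.018,0,0,0,0,-1],[0.002,0.018,0,0,0,0,-1],[0.002,0.018,0,0,0,0,-1],[0.001,0.01,0,0,0,0,-1]]]';python3 -m inch '[[[0.0005,0.006,0,0,0,0,-1],[0,0,0,0,0,0,-1],[0,0,0,0,0,0,-1],[0,0,0,0,0,0,-1]]]'; python3 -m inch '[[[0,0,0,0,0,0,1],[0,0,0,0,0,0,1],[0,0,0,0,0,0,1],[0,0,0,0,0,0,1],[0,0,0,0,0,0,1]]]'
```

```text
time_s: 22.83
eef_pos: [0.6758, -0.0253, 0.2463]
ee_rot: [3.14, 0.001, 1.46]
ft_force: [0.1, -3.8, 3.3]
gripper_width: 0.0237
gripper_force: 42.3
time_s: 23.25
eef_pos: [0.6851, 0.0588, 0.2463]
ee_rot: [3.14, 0.001, 1.463]
ft_force: [-0.1, -3.5, 5.1]
gripper_width: 0.0235
gripper_force: 42.7
time_s: 23.58
eef_pos: [0.6857, 0.065, 0.2463]
ee_rot: [3.14, -0.002, 1.464]
ft_force: [1.7, 3.2, 5.8]
gripper_width: 0.0233
gripper_force: 42.6
time_s: 24.0
eef_pos: [0.685, 0.0628, 0.2452]
ee_rot: [-3.141, 0.0, 1.461]
ft_force: [-0.7, -0.4, 0.7]
gripper_width: 0.0816
gripper_force: 0.0
```

Back to the rack for the fourth.

```bash
python3 -m inch '[[[0,0,0,0,0,0,1],[0,0,0.02,0,0,0,1],[0,0,0.03,0,0,0,1],[0,0,0.03,0,0,0,1],[0,-0.035,0,0,0,0.9,1]]]';python3 -m inch '[[[-0.03,-0.03,0,0,0,0.9,1],[-0.03,-0.03,0,0,0,0,1],[-0.03,-0.03,0,0,0,0,1],[-0.03,-0.03,0,0,0,0,1],[-0.03,-0.03,0,0,0,0,1]]]';python3 -m inch '[[[-0.03,-0.03,0,0,0,0,1],[-0.03,-0.03,0,0,0,0,1],[-0.005,-0.01,0,0,0,0,1],[0,0,0,0,0,0,1],[0,0,0,0,0,0,1]]]'
python3 - <<'E'
from h import *
snap('wrist','w4');snap('scene','s4'); s=monitor.sense(); print(s['eef_pos'],s['ee_rot'])
x=cv2.imread('pics/s4.png')[150:330,190:390];y=cv2.imread('pics/w4.png')
cv2.imwrite('pics/c6.png',np.hstack([cv2.resize(x,(400,360)),cv2.resize(y[80:380,170:503],(400,360))]))
print(proj(ld('w4'),(.4705,-.198,.222)))
E
```

```text
time_s: 24.42
eef_pos: [0.6873, 0.0361, 0.3311]
ee_rot: [3.134, -0.003, 1.562]
ft_force: [2.0, 1.5, 0.9]
gripper_width: 0.0853
gripper_force: 0.0
time_s: 24.83
eef_pos: [0.5361, -0.1207, 0.3251]
ee_rot: [-3.141, -0.001, 1.642]
ft_force: [-0.2, -0.1, 1.3]
gripper_width: 0.0854
gripper_force: 0.0
time_s: 25.25
eef_pos: [0.4735, -0.1888, 0.3259]
ee_rot: [3.14, -0.002, 1.64]
ft_force: [0.8, 0.8, -0.5]
gripper_width: 0.0852
gripper_force: 0.0
[ 0.47456985 -0.18713891  0.32542215] [-3.14151813e+00 -1.62669675e-04  1.64338303e+00]
[317.22145797 244.74805674]
```

View pics/c6.png

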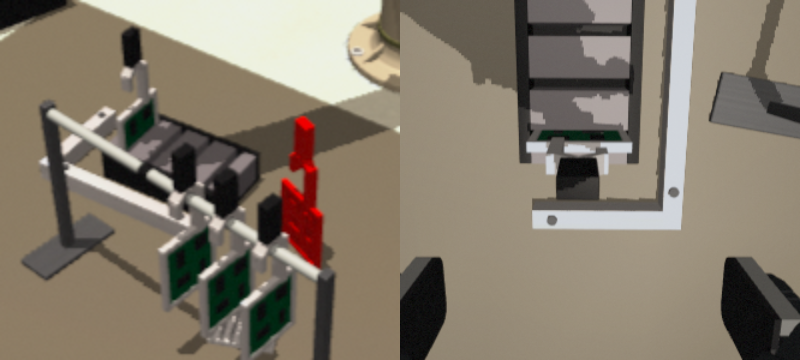

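```bash
python3 -m inch '[[[-0.004,-0.0035,0,0,0,0,1],[0,0,-0.03,0,0,0,1],[0,0,-0.03,0,0,0,1],[0,0,-0.03,0,0,0,1],[0,0,-0.02,0,0,0,1]]]' 30 && python3 -m inch '[[[0,0,0,0,0,0,1],[0,0,-0.02,0,0,0,1],[0,0,-0.0165,0,0,0,1],[0,0,0,0,0,0,1],[0,0,0,0,0,0,1]]]' && python3 -m inch '[[[0,0,0,0,0,0,-1],[0,0,0,0,0,0,-1],[0,0,0,0,0,0,-1],[0,0,0,0,0,0,-1],[0,0,0,0,0,0,-1]]]' 30 && python3 -m inch '[[[0,0,0,0,0,0,-1],[0,0,0,0,0,0,-1],[0,0,0,0,0,0,-1]]]' 40
```

```text
time_s: 25.77
eef_pos: [0.4692, -0.1907, 0.2128]
ee_rot: [-3.139, -0.0, 1.643]
ft_force: [-0.2, 0.2, -0.5]
gripper_width: 0.0851
gripper_force: 0.0
time_s: 26.18
eef_pos: [0.4701, -0.1917, 0.1797]
ee_rot: [-3.141, 0.001, 1.642]
ft_force: [-0.1, -0.7, -0.4]
gripper_width: 0.0853
gripper_force: 0.0
time_s: 26.6
eef_pos: [0.4701, -0.1917, 0.1794]
ee_rot: [3.141, -0.0, 1.642]
ft_force: [-1.0, -0.5, -0.2]
gripper_width: 0.0253
gripper_force: 0.0
time_s: 26.85
eef_pos: [0.4703, -0.1919, 0.1795]
ee_rot: [3.141, 0.0, 1.642]
ft_force: [-0.1, 0.7, 5.6]
gripper_width: 0.0236
gripper_force: 40.0
```

```bash
python3 -m inch '[[[0,0,0.02,0,0,0,-1],[0,0,0.028,0,0,0,-1],[0,0,0.028,0,0,0,-1],[0,0,0.0275,0,0,0,-1],[0,0,0,0,0,0,-1]]]' && python3 -m inch '[[[0.022,0.002,0,0,0,0,-1],[0.022,0.002,0,0,0,0,-1],[0.022,0.002,0,0,0,0,-1],[0.022,0.002,0,0,0,-0.5,-1],[0,0.026,0,0,0,-0.7,-1]]]'&& python3 -m inch '[[[0,0.026,0,0,0,-0.6,-1],[0,0.026,0,0,0,0,-1],[0,0.026,0,0,0,0,-1],[0,0,0,0,0,0,-1],[0,0,0,0,0,0,-1]]]' && python3 -m inch '[[[0,0,0,0,0,0,-1]]]'
```

```text
time_s: 27.27
eef_pos: [0.4714, -0.1929, 0.2868]
ee_rot: [3.136, 0.001, 1.641]
ft_force: [1.0, -1.3, -1.7]
gripper_width: 0.0235
gripper_force: 40.1
time_s: 27.68
eef_pos: [0.5586, -0.1626, 0.2801]
ee_rot: [-3.139, 0.004, 1.513]
ft_force: [-0.6, -1.4, -1.4]
gripper_width: 0.0236
gripper_force: 40.7
time_s: 28.1
eef_pos: [0.5579, -0.0772, 0.2812]
ee_rot: [-3.139, -0.0, 1.466]
ft_force: [0.2, -1.1, -2.0]
gripper_width: 0.0233
gripper_force: 40.7
time_s: 28.18
eef_pos: [0.5575, -0.08, 0.2818]
ee_rot: [-3.14, 0.0, 1.462]
ft_force: [-0.0, -1.1, -2.0]
gripper_width: 0.0237
gripper_force: 40.7
```

```bash
python3 -m inch '[[[0.022,-0.002,0.0015,0,0,0,-1],[0.022,-0.002,0,0,0,0,-1],[0.022,-0.002,0,0,0,0,-1],[0.022,-0.002,0,0,0,0,-1],[0.023,-0.002,0,0,0,0,-1]]]' && python3 -m inch '[[[0,0,0,0,0,0,-1],[0,0,0,0,0,0,-1],[0,0,-0.01,0,0,0,-1],[0,0,-0.01,0,0,0,-1],[0,0,-0.008,0,0,0,-1]]]' && python3 -m inch '[[[0,0,-0.003,0,0,0,-1],[0,0,-0.003,0,0,0,-1],[0,0,-0.002,0,0,0,-1],[0,0,0,0,0,0,-1],[0,0,0,0,0,0,-1]]]';python3 -m inch '[[[0,0,-0.001,0,0,0,-1],[0,0,-0.001,0,0,0,-1],[0,0,0,0,0,0,-1],[0,0,0,0,0,0,-1]]]'
```

```text
time_s: 28.6
eef_pos: [0.6694, -0.0918, 0.2834]
ee_rot: [-3.141, 0.0, 1.459]
ft_force: [-0.0, 0.3, -1.5]
gripper_width: 0.0233
gripper_force: 40.9
time_s: 29.02
eef_pos: [0.668, -0.09, 0.2547]
ee_rot: [-3.141, -0.001, 1.461]
ft_force: [-1.2, 0.4, -2.1]
gripper_width: 0.0238
gripper_force: 41.3
time_s: 29.43
eef_pos: [0.6689, -0.0896, 0.2483]
ee_rot: [3.141, -0.0, 1.462]
ft_force: [-0.3, -0.8, -2.9]
gripper_width: 0.0233
gripper_force: 41.2
time_s: 29.77
eef_pos: [0.6689, -0.0898, 0.2465]
ee_rot: [3.141, -0.0, 1.462]
ft_force: [-2.3, 1.1, 1.6]
gripper_width: 0.0233
gripper_force: 41.7
```

```bash
python3 -m inch '[[[0.001,0.01,0,0,0,0,-1],[0.002,0.018,0,0,0,0,-1],[0.002,0.018,0,0,0,0,-1],[0.002,0.018,0,0,0,0,-1],[0.002,0.018,0,0,0,0,-1]]]';python3 -m inch '[[[0.001,0.011,0,0,0,0,-1],[0,0,0,0,0,0,-1],[0,0,0,0,0,0,-1],[0,0,0,0,0,0,-1]]]'; python3 -m inch '[[[0,0,0,0,0,0,1],[0,0,0,0,0,0,1],[0,0,0,0,0,0,1],[0,0,0,0,0,0,1],[0,0,0,0,0,0,1]]]'; python3 -m inch '[[[0,0,0,0,0,0,1],[0,0,0.02,0,0,0,1],[0,0,0.03,0,0,0,1],[0,0,0.03,0,0,0,1],[-0.03,0,0,0,0,0.6,1]]]';python3 -m inch '[[[-0.03,-0.03,0,0,0,0.6,1],[-0.03,-0.03,0,0,0,0.6,1],[-0.03,-0.03,0,0,0,0,1],[-0.03,-0.03,0,0,0,0,1],[-0.03,-0.02,0,0,0,0,1]]]';python3 -m inch '[[[-0.03,0,0.0,0,0,0,1],[0,0,0,0,0,0,1],[0,0,0,0,0,0,1]]]'
python3 - <<'E'
from h import *
snap('wrist','w5');snap('scene','s5');snap('side','d5'); s=monitor.sense(); print(s['eef_pos'],s['ee_rot'])
x=cv2.imread('pics/s5.png')[150:330,190:390];y=cv2.imread('pics/w5.png')
cv2.imwrite('pics/c7.png',np.hstack([cv2.resize(x,(400,360)),cv2.resize(y,(400,300))[np.r_[0:300,[0]*60]]]))
E
```

```text
time_s: 30.18
eef_pos: [0.6778, -0.0073, 0.2463]
ee_rot: [3.141, 0.001, 1.461]
ft_force: [-1.1, -2.6, 1.5]
gripper_width: 0.0234
gripper_force: 41.8
time_s: 30.52
eef_pos: [0.6792, 0.0051, 0.2463]
ee_rot: [3.141, -0.002, 1.464]
ft_force: [-1.9, 4.5, 4.7]
gripper_width: 0.0234
gripper_force: 42.1
time_s: 30.93
eef_pos: [0.6788, 0.0026, 0.2458]
ee_rot: [-3.141, 0.0, 1.461]
ft_force: [0.7, -0.6, 0.2]
gripper_width: 0.0824
gripper_force: 0.0
time_s: 31.35
eef_pos: [0.6546, 0.0026, 0.3327]
ee_rot: [3.129, 0.005, 1.523]
ft_force: [0.9, 0.7, 3.1]
gripper_width: 0.0853
gripper_force: 0.0
time_s: 31.77
eef_pos: [0.499, -0.1376, 0.3257]
ee_rot: [-3.141, 0.0, 1.639]
ft_force: [-0.0, 0.5, 2.2]
gripper_width: 0.0852
gripper_force: 0.0
time_s: 32.02
eef_pos: [0.4701, -0.1343, 0.3268]
ee_rot: [3.137, -0.007, 1.643]
ft_force: [1.2, 0.1, -0.2]
gripper_width: 0.0855
gripper_force: 0.0
[ 0.47182412 -0.13371045  0.3260168 ] [-3.14150393e+00  8.21949002e-04  1.64325197e+00]
```

View pics/c7.png

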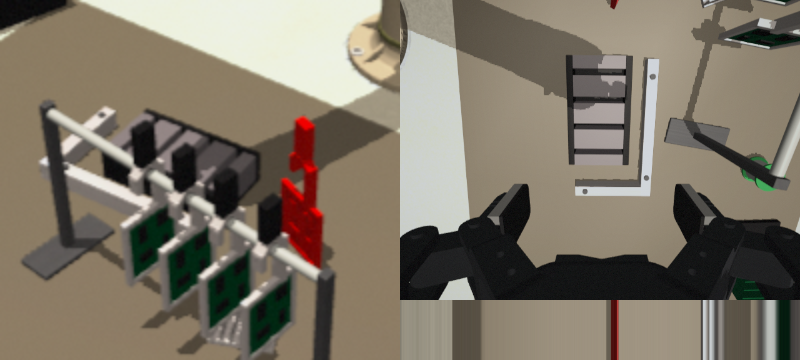

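```bash
python3 -m inch '[[[-0.001,0.012,0,0,0,-0.99,-1],[-0.001,0.012,0,0,0,-0.99,-1],[-0.001,0.012,0,0,0,-0.99,-1],[-0.001,0.012,0,0,0,-0.99,-1],[-0.001,0.012,0,0,0,-0.99,-1]]]' 30;python3 -m inch '[[[-0.001,0.012,0,0,0,-0.99,-1],[-0.001,0.012,0,0,0,-0.99,-1],[-0.001,0.012,0,0,0,-0.99,-1],[-0.001,0.012,0,0,0,-0.99,-1],[-0.001,0.012,0,0,0,-0.99,-1]]]';python3 -m inch '[[[-0.001,0.011,0,0,0,-0.99,-1],[0,0,0,0,0,-0.99,-1],[0,0,0,0,0,-0.99,-1],[0,0,0,0,0,-0.99,-1],[0,0,0,0,0,-0.99,-1]]]';python3 -m inch '[[[0,0,0,0,0,-0.99,-1],[0,0,0,0,0,0,-1],[0,0,0,0,0,0,-1]]]'
python3 - <<'E'
from h import *
snap('side','d6');snap('scene','s6'); s=monitor.sense(); print(s['eef_pos'],s['ee_rot'],s['joint_positions'],s['gripper_width'])
x=cv2.imread('pics/s6.png')[150:330,190:390];y=cv2.imread('pics/d6.png')[110:310,220:420]
cv2.imwrite('pics/c8.png',np.hstack([cv2.resize(x,(400,360)),cv2.resize(y,(400,400))[:360]]))
E
```

```text
time_s: 32.58
eef_pos: [0.4666, -0.074, 0.3258]
ee_rot: [3.141, 0.004, 1.141]
ft_force: [-0.3, 0.2, 0.6]
gripper_width: 0.0255
gripper_force: 0.0
time_s: 33.0
eef_pos: [0.4616, -0.014, 0.3255]
ee_rot: [3.139, 0.004, 0.646]
ft_force: [-0.7, -0.6, 0.2]
gripper_width: -0.0002
gripper_force: 0.0
time_s: 33.42
eef_pos: [0.4608, -0.0035, 0.3254]
ee_rot: [3.138, 0.002, 0.151]
ft_force: [0.2, -0.6, -0.1]
gripper_width: 0.0
gripper_force: 0.0
time_s: 33.67
eef_pos: [0.4606, -0.0036, 0.3255]
ee_rot: [3.138, 0.001, 0.06]
ft_force: [0.3, -0.1, 0.5]
gripper_width: -0.0003
gripper_force: 0.0
[ 0.46033944 -0.00367066  0.32565014] [3.13958418e+00 8.69354186e-04 6.01236971e-02] [-1.06122758 -0.06722741  0.96404594  1.65399609  0.05724298  1.52698729
 -1.61147601] -3.3053367374120494e-05
```

View pics/c8.png

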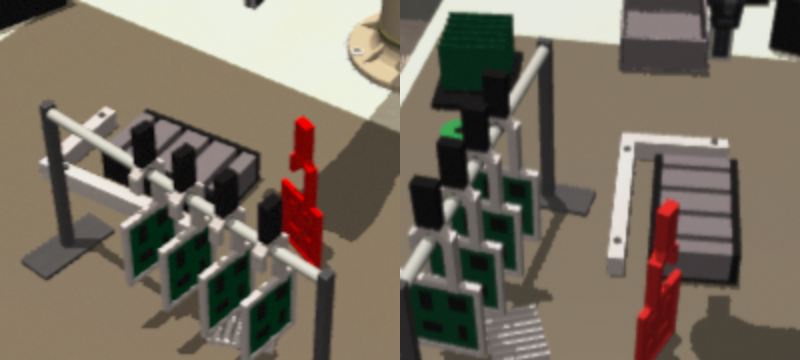

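```bash
python3 -c "
from h import *
s=monitor.sense();print(proj(ld('d6'),s['eef_pos']),proj(ld('s6'),s['eef_pos']))
d=ld('d6');D=lambda u,v:(220+(u-400)/2,110+v/2)
for q in [(652,275),(737,285),(655,155),(733,165)]: print(at(d,*D(*q),.05))
print('fence top inner', at(d,*D(634,152),.03),at(d,*D(624,272),.03),'outer corner',at(d,*D(622,136),.03),'red top',at(d,*D(668,205),.214),'red low corner',at(d,*D(640,358),0))
"
```

```text
[379.82031663 138.42448665] [315.32243959 151.56126252]
[0.50609352 0.01794107 0.05      ]
[0.4090136  0.01801522 0.05      ]
[ 0.52619309 -0.21178468  0.05      ]
[ 0.42265349 -0.20765437  0.05      ]
fence top inner [ 0.55684492 -0.24081963  0.03      ] [ 0.54026807 -0.00244807  0.03      ] outer corner [ 0.57788802 -0.27526513  0.03      ] red top [0.49303213 0.08932561 0.214     ] red low corner [0.50779855 0.10127021 0.        ]
```

```bash
python3 -m inch '[[[0,0,-0.04,0,0,0,-1],[0,0,-0.04,0,0,0,-1],[0,0,-0.04,0,0,0,-1],[0,0,-0.04,0,0,0,-1],[0,0,-0.04,0,0,0,-1]]]';python3 -m inch '[[[0,0,-0.03,0,0,0,-1],[0,0,-0.02,0,0,0,-1],[0,0,0,0,0,0,-1],[0,0,0,0,0,0,-1]]]';python3 -m inch '[[[0,0,-0.02,0,0,0,-1],[0,0,-0.02,0,0,0,-1],[0,0,-0.018,0,0,0,-1],[0,0,0,0,0,0,-1],[0,0,0,0,0,0,-1]]]'
```

```text
time_s: 34.18
eef_pos: [0.4601, -0.0036, 0.1244]
ee_rot: [-3.141, -0.001, 0.06]
ft_force: [0.7, 1.6, 0.9]
gripper_width: 0.0003
gripper_force: 0.0
time_s: 34.52
eef_pos: [0.4596, -0.0042, 0.0757]
ee_rot: [3.14, 0.002, 0.059]
ft_force: [-0.0, -0.2, 0.9]
gripper_width: -0.0004
gripper_force: 0.0
time_s: 34.93
eef_pos: [0.4609, -0.0036, 0.0193]
ee_rot: [3.142, -0.001, 0.058]
ft_force: [-0.2, -0.3, 0.1]
gripper_width: 0.0002
gripper_force: 0.0
```

```bash
python3 -m inch '[[[0,-0.005,0,0,0,0,-1],[0,-0.005,0,0,0,0,-1],[0.0005,-0.006,0,0,0,0,-1],[0.0005,-0.006,0,0,0,0,-1],[0.0005,-0.006,0,0,0,0,-1]]]';python3 -m inch '[[[0.0005,-0.006,0,0,0,0,-1],[0.0005,-0.006,0,0,0,0,-1],[0,-0.005,0,0,0,0,-1],[0,0,0,0,0,0,-1]]]'; python3 -m inch '[[[0,-0.003,0,0,0,0,-1],[0,-0.003,0,0,0,0,-1],[0,0,0,0,0,0,-1]]]'
```

```text
time_s: 35.35
eef_pos: [0.4623, -0.0314, 0.0188]
ee_rot: [-3.14, -0.002, 0.059]
ft_force: [-0.2, 4.8, 3.0]
gripper_width: -0.0001
gripper_force: 2.5
time_s: 35.68
eef_pos: [0.4624, -0.0503, 0.018]
ee_rot: [3.141, -0.0, 0.056]
ft_force: [0.1, 0.3, -0.0]
gripper_width: 0.0002
gripper_force: 0.0
time_s: 35.93
eef_pos: [0.4623, -0.0552, 0.0179]
ee_rot: [3.141, 0.0, 0.057]
ft_force: [-0.3, 0.7, 1.5]
gripper_width: -0.0001
gripper_force: 0.7
```

```bash
python3 -m inch '[[[0,-0.003,0,0,0,0,-1],[0,-0.002,0,0,0,0,-1],[0,0,0,0,0,0,-1]]]';python3 -m inch '[[[0,-0.002,0,0,0,0,-1],[0,0,0,0,0,0,-1]]]'; python3 -m inch '[[[0,-0.002,0,0,0,0,-1],[0,0,0,0,0,0,-1]]]'
python3 - <<'E'
from h import *
snap('side','d7'); snap('wrist','w7')
y=cv2.imread('pics/d7.png')[150:270,300:420];w=cv2.imread('pics/w7.png')
cv2.imwrite('pics/c9.png',np.hstack([cv2.resize(y,(400,400),interpolation=cv2.INTER_CUBIC)[:300],cv2.resize(w,(400,300))]))
E
```

```text
time_s: 36.18
eef_pos: [0.4623, -0.0602, 0.0179]
ee_rot: [3.141, 0.0, 0.057]
ft_force: [0.1, 0.9, -0.4]
gripper_width: 0.0002
gripper_force: 0.7
time_s: 36.35
eef_pos: [0.4623, -0.0619, 0.0179]
ee_rot: [3.141, 0.0, 0.058]
ft_force: [1.5, 2.2, -1.3]
gripper_width: 0.0002
gripper_force: 1.0
time_s: 36.52
eef_pos: [0.4624, -0.0639, 0.0179]
ee_rot: [3.141, 0.0, 0.058]
ft_force: [1.1, 2.0, -0.4]
gripper_width: -0.0001
gripper_force: 1.0
```

View pics/c9.png

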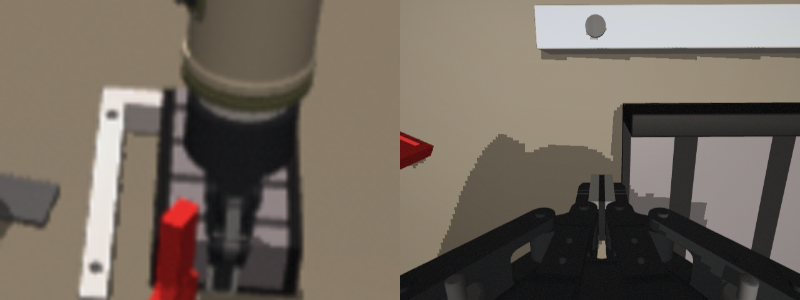

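```bash
python3 -m inch '[[[0,-0.002,0,0,0,0,-1],[0,0,0,0,0,0,-1]]]' | sed -n '2p;4p';python3 -m inch '[[[0,-0.002,0,0,0,0,-1],[0,0,0,0,0,0,-1]]]'| sed -n '2p;4p'; python3 -m inch '[[[0,-0.002,0,0,0,0,-1],[0,0,0,0,0,0,-1]]]'| sed -n '2p;4p'
```

```text
eef_pos: [0.4625, -0.0658, 0.018]
ft_force: [-0.7, 2.4, -1.7]
eef_pos: [0.4625, -0.0674, 0.0179]
ft_force: [-0.8, 3.3, -0.6]
eef_pos: [0.4625, -0.0675, 0.0179]
ft_force: [-1.6, 10.6, 1.8]
```

```bash
python3 -m inch '[[[0,0.004,0,0,0,0,-1],[0,0.004,0.02,0,0,0,-1],[0,0,0.04,0,0,0,-1],[0,0,0.04,0,0,0,0.2],[-0.018,-0.03,0,0,0,0,0.2]]]';python3 -m inch '[[[-0.018,-0.03,0,0,0,0,0.2],[-0.018,-0.03,0,0,0,0,0.2],[-0.019,-0.026,0,0,0,0,0.2],[0,0,0,0,0,0,0.2],[0,0,0,0,0,0,0.2]]]';python3 -m inch '[[[0,0,-0.02,0,0,0,0.2],[0,0,-0.02,0,0,0,0.2],[0,0,0,0,0,0,0.2],[0,0,0,0,0,0,0.2]]]'
```

```text
time_s: 37.53
eef_pos: [0.4512, -0.0886, 0.1239]
ee_rot: [3.14, -0.01, 0.065]
ft_force: [2.8, -0.9, 0.7]
gripper_width: 0.023
gripper_force: 0.0
time_s: 37.95
eef_pos: [0.3886, -0.1794, 0.1181]
ee_rot: [-3.141, -0.001, 0.053]
ft_force: [0.3, 0.9, -0.2]
gripper_width: 0.051
gripper_force: 0.0
time_s: 38.28
eef_pos: [0.389, -0.1775, 0.0776]
ee_rot: [3.14, 0.003, 0.058]
ft_force: [0.1, -0.0, 1.2]
gripper_width: 0.0513
gripper_force: 0.0
```

```bash
python3 -m inch '[[[-0.004,0,0,0,0,0,0.2],[0,0,-0.015,0,0,0,0.2],[0,0,0,0,0,0,0.2],[0,0,-0.006,0,0,0,0.2],[0,0,0,0,0,0,0.2]]]';python3 -m inch '[[[0,0,-0.01,0,0,0,0.2],[0,0,-0.01,0,0,0,0.2],[0,0,-0.01,0,0,0,0.2],[0,0,-0.01,0,0,0,0.2],[0,0,0,0,0,0,0.2]]]'
```

```text
time_s: 38.7
eef_pos: [0.3856, -0.1773, 0.0571]
ee_rot: [-3.141, -0.0, 0.058]
ft_force: [-0.3, -0.2, -0.4]
gripper_width: 0.0512
gripper_force: 0.0
time_s: 39.12
eef_pos: [0.385, -0.1772, 0.0163]
ee_rot: [-3.141, 0.002, 0.058]
ft_force: [-0.9, 0.5, -0.2]
gripper_width: 0.0514
gripper_force: 0.0
```

```bash
python3 -m inch '[[[0.005,0,0,0,0,0,0.2],[0.005,0,0,0,0,0,0.2],[0.005,0,0,0,0,0,0.2],[0.005,0.001,0,0,0,0,0.2],[0,0,0,0,0,0,0.2]]]';python3 -m inch '[[[0.005,0,0,0,0,0,0.2],[0.005,0.001,0,0,0,0,0.2],[0.003,0,0,0,0,0,0.2],[0,0,0,0,0,0,0.2]]]';python3 -m inch '[[[0.003,0,0,0,0,0,0.2],[0.002,0,0,0,0,0,0.2],[0,0,0,0,0,0,0.2]]]'; for i in 1; do python3 -m inch '[[[0.002,0,0,0,0,0,0.2],[0,0,0,0,0,0,0.2]]]'; done
```

```text
time_s: 39.53
eef_pos: [0.4068, -0.1765, 0.0174]
ee_rot: [3.141, -0.001, 0.059]
ft_force: [-0.5, -0.1, 0.0]
gripper_width: 0.0512
gripper_force: 0.0
time_s: 39.87
eef_pos: [0.4194, -0.1755, 0.017]
ee_rot: [3.141, -0.001, 0.058]
ft_force: [-0.0, -0.4, 0.4]
gripper_width: 0.0515
gripper_force: 0.0
time_s: 40.12
eef_pos: [0.4239, -0.1755, 0.017]
ee_rot: [3.142, -0.0, 0.058]
ft_force: [-1.3, -0.2, -0.5]
gripper_width: 0.0511
gripper_force: 0.4
time_s: 40.28
eef_pos: [0.4258, -0.1755, 0.017]
ee_rot: [-3.142, -0.0, 0.058]
ft_force: [-2.0, 0.7, -0.7]
gripper_width: 0.0512
gripper_force: 1.0
```

```bash
python3 -m inch '[[[0.002,0,0,0,0,0,0.2],[0.002,0,0,0,0,0,0.2],[0,0,0,0,0,0,0.2]]]'| sed -n '2,4p';python3 -m inch '[[[0.002,0,0,0,0,0,0.2],[0,0,0,0,0,0,0.2]]]'| sed -n '2,4p';python3 -m inch '[[[0.002,0,0,0,0,0,0.2],[0,0,0,0,0,0,0.2]]]'| sed -n '2,4p'
```

```text
eef_pos: [0.4301, -0.1755, 0.017]
ee_rot: [3.141, -0.001, 0.058]
ft_force: [-1.2, -0.0, -0.4]
eef_pos: [0.4307, -0.1757, 0.0169]
ee_rot: [-3.141, 0.002, 0.058]
ft_force: [-7.1, -0.2, 3.5]
eef_pos: [0.4307, -0.1756, 0.0164]
ee_rot: [-3.14, 0.005, 0.057]
ft_force: [-13.2, -0.1, 9.4]
```

Run:
```python
from h import *
snap('side','d8'); snap('wrist','w8')
y=cv2.imread('pics/d8.png')[140:290,300:450];w=cv2.imread('pics/w8.png')
cv2.imwrite('pics/c10.png',np.hstack([cv2.resize(y,(400,400),interpolation=cv2.INTER_CUBIC),np.pad(cv2.resize(w,(400,300)),((0,100),(0,0),(0,0)))]))
```

```text
(no output)
```

View pics/c10.png

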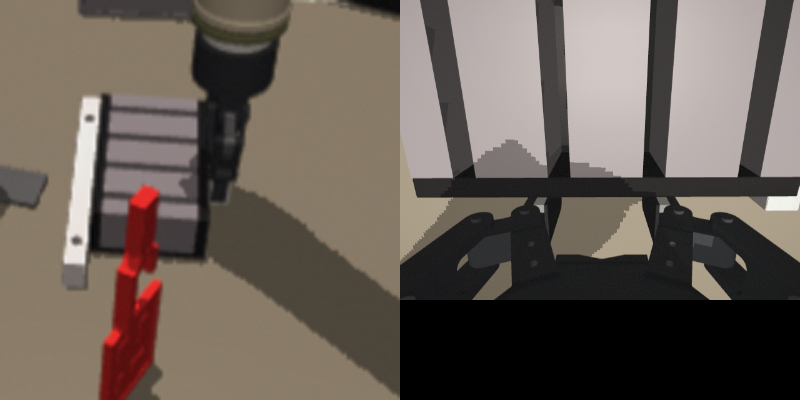

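```bash
python3 -m inch '[[[-0.006,0,0,0,0,0,0.2],[-0.006,0,0,0,0,0,0.2],[0,0,0.03,0,0,0,0.2],[0,0,0.04,0,0,0,0.2],[0,0,0.035,0,0,0,-1]]]';python3 -m inch '[[[0.016,0.032,0,0,0,0,-1],[0.017,0.032,0,0,0,0,-1],[0.017,0.032,0,0,0,0,-1],[0.018,0.032,0,0,0,0,-1],[0,0,0,0,0,0,-1]]]';python3 -m inch '[[[0,0,0,0,0,0,-1],[0,0,0,0,0,0,-1],[0,0,0,0,0,0,-1]]]'; python3 -c "
from h import *
snap('wrist','w9');snap('side','d9')"
```

```text
time_s: 41.38
eef_pos: [0.4212, -0.1762, 0.1233]
ee_rot: [3.141, 0.0, 0.057]
ft_force: [1.5, 0.5, 0.0]
gripper_width: 0.0405
gripper_force: 0.0
time_s: 41.8
eef_pos: [0.4932, -0.0393, 0.1222]
ee_rot: [-3.14, -0.003, 0.069]
ft_force: [-0.5, 1.6, -1.0]
gripper_width: -0.0001
gripper_force: 0.0
time_s: 42.05
eef_pos: [0.4891, -0.0489, 0.1221]
ee_rot: [-3.142, -0.001, 0.056]
ft_force: [0.6, 0.5, 0.1]
gripper_width: -0.0004
gripper_force: 0.0
```

```bash
python3 -m inch '[[[0,0,-0.03,0,0,0,-1],[0,0,-0.03,0,0,0,-1],[0,0,-0.02,0,0,0,-1],[0,0,-0.02,0,0,0,-1],[0,0,0,0,0,0,-1]]]';python3 -m inch '[[[0,-0.004,0,0,0,0,-1],[0,-0.004,0,0,0,0,-1],[0,-0.003,0,0,0,0,-1],[0,0,0,0,0,0,-1]]]' | sed -n '2,4p';python3 -m inch '[[[0,-0.002,0,0,0,0,-1],[0,-0.002,0,0,0,0,-1],[0,0,0,0,0,0,-1]]]' | sed -n '2,4p';python3 -m inch '[[[0,-0.002,0,0,0,0,-1],[0,0,0,0,0,0,-1]]]' | sed -n '2,4p'
```

```text
time_s: 42.57
eef_pos: [0.4868, -0.0482, 0.0191]
ee_rot: [3.141, 0.005, 0.056]
ft_force: [-1.3, 0.9, 0.4]
gripper_width: -0.0003
gripper_force: 0.0
eef_pos: [0.4904, -0.0598, 0.0234]
ee_rot: [3.142, -0.003, 0.056]
ft_force: [-0.6, 0.2, -0.2]
eef_pos: [0.4897, -0.0629, 0.0223]
ee_rot: [-3.142, -0.001, 0.058]
ft_force: [-0.0, 0.5, -0.4]
eef_pos: [0.4895, -0.0648, 0.022]
ee_rot: [3.142, -0.0, 0.058]
ft_force: [-0.3, 0.1, 1.2]
```

```bash
python3 -m inch '[[[0,-0.002,0,0,0,0,-1],[0,0,0,0,0,0,-1]]]' | sed -n '2,4p';python3 -m inch '[[[0,-0.0015,0,0,0,0,-1],[0,0,0,0,0,0,-1]]]' | sed -n '2,4p'
```

```text
eef_pos: [0.4896, -0.0658, 0.022]
ee_rot: [-3.14, 0.0, 0.059]
ft_force: [-0.9, 3.2, 1.0]
eef_pos: [0.4895, -0.0659, 0.0219]
ee_rot: [-3.139, 0.001, 0.06]
ft_force: [-1.1, 8.2, 5.1]
```

```bash
python3 -m inch '[[[0,0.004,0,0,0,0,-1],[0,0.004,0,0,0,0,-1],[0,0,0.03,0,0,0,-1],[0,0,0.04,0,0,0,-1],[0,0,0.04,0,0,0,-1]]]';python3 -m inch '[[[0,0,0.04,0,0,0,-1],[0,0,0.04,0,0,0,-1],[0,0,0.04,0,0,0,-1],[0,0,0.04,0,0,0,-1],[-0.01,0.03,0.02,0,0,0,-1]]]';python3 -m inch '[[[-0.01,0.04,0,0,0,0.5,-1],[-0.01,0.04,0,0,0,0.5,-1],[-0.01,0.04,0,0,0,0.5,-1],[-0.01,0.04,0,0,0,0.5,-1],[-0.01,0.04,0,0,0,0.5,-1]]]';python3 -m inch '[[[-0.01,0.04,0,0,0,0.5,-1],[-0.01,0.04,0,0,0,0.5,-1],[-0.01,0.04,0,0,0,0.5,-1],[0,0.04,0,0,0,0.5,-1],[0,0,0,0,0,0,-1]]]'
python3 - <<'E'
from h import *
snap('scene','s10');snap('side','d10')
x=cv2.imread('pics/s10.png')[170:310,195:375];y=cv2.imread('pics/d10.png')[110:310,200:420]
cv2.imwrite('pics/c11.png',np.hstack([cv2.resize(x,(400,311),interpolation=cv2.INTER_CUBIC)[np.r_[0:311,[310]*53]],cv2.resize(y,(400,364),interpolation=cv2.INTER_CUBIC)]))
s0,d0=ld('s10'),ld('d10')
c=np.array([.6885,.0939,.225]);
for k,t in enumerate((-.09,-.03,.03,.09)):
    p=c+t*np.array([.109,.994,0])+[0,0,.064]  # tab top centre if centred
    u=proj(s0,p)-(195,170);v=proj(d0,p)-(200,110); print(k+1,(u*400/180).round(),(v*400/220+(400,0)).round())
E
```

```text
time_s: 44.07
eef_pos: [0.4884, -0.0607, 0.1325]
ee_rot: [3.14, 0.003, 0.057]
ft_force: [1.5, 0.8, 1.5]
gripper_width: -0.0002
gripper_force: 0.0
time_s: 44.48
eef_pos: [0.4812, -0.0363, 0.3165]
ee_rot: [3.14, -0.006, 0.047]
ft_force: [0.1, 0.1, 0.3]
gripper_width: -0.0
gripper_force: 0.0
time_s: 44.9
eef_pos: [0.4287, 0.1714, 0.3122]
ee_rot: [-3.14, -0.001, 0.31]
ft_force: [1.8, 0.1, 0.3]
gripper_width: -0.0
gripper_force: 0.0
time_s: 45.32
eef_pos: [0.3956, 0.3387, 0.3097]
ee_rot: [3.14, 0.002, 0.523]
ft_force: [-0.4, 0.9, -1.2]
gripper_width: 0.0001
gripper_force: 0.0
1 [144.  94.] [523.  66.]
2 [189. 120.] [504.  96.]
3 [236. 147.] [483. 128.]
4 [285. 176.] [460. 164.]
```

View pics/c11.png

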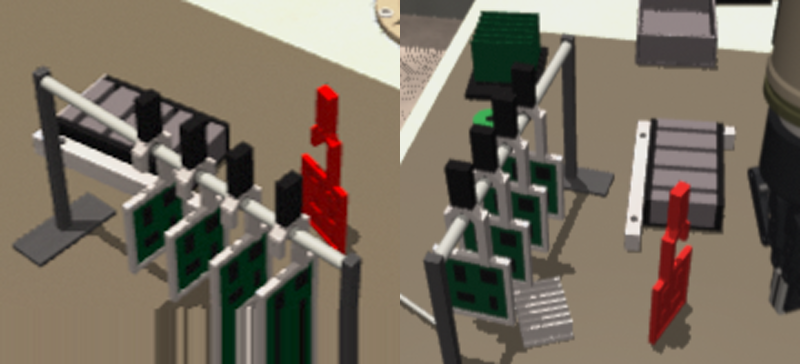

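The last look shows four carriers hanging upright with every band hidden under its hook (tab tops at side-crop (525,68) to (462,165), predicted (523,66) to (460,164)). The rack is flush in the fence corner.

```bash
python3 -c "
from station import order
print(order.sign_off())"
```

```text
the job is handed in; nothing more can be done
None
```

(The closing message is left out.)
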